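# Change over the brush-head capsules in a UV steriliser and set its timer wheel

### The job

The green-capped capsules standing in the wells of the UV steriliser are finished: put them into the tilt-out bin beside it. Stand each orange-capped capsule that waits on the plank in a well of its own, roll the timer thumbwheel with a fingertip until 6 stands on top, squarely between the red marks, and only when all that is done press the start button right down. Leave the bin pushed shut and everything else on the plank where it stands.

Things in the scene. Friction and masses are not known exactly. Their poses are not given: they have to be found in the camera images.
- done1: Cylindrical brush-head capsule, 36 mm in diameter, 70 mm tall, about 60 g, heavy steel foot, clear middle, green cap; origin at the centre of its underside, z along its axis towards the cap. Starts (if present) in well1 of the steriliser and is to end in the bin. Only some of these capsules are present in a run.
- done2: Cylindrical brush-head capsule, 36 mm in diameter, 70 mm tall, about 60 g, heavy steel foot, clear middle, green cap; origin at the centre of its underside, z along its axis towards the cap. Starts (if present) in well2 of the steriliser and is to end in the bin. Only some of these capsules are present in a run.
- done3: Cylindrical brush-head capsule, 36 mm in diameter, 70 mm tall, about 60 g, heavy steel foot, clear middle, green cap; origin at the centre of its underside, z along its axis towards the cap. Starts (if present) in well3 of the steriliser and is to end in the bin. Only some of these capsules are present in a run.
- done4: Cylindrical brush-head capsule, 36 mm in diameter, 70 mm tall, about 60 g, heavy steel foot, clear middle, green cap; origin at the centre of its underside, z along its axis towards the cap. Starts (if present) in well4 of the steriliser and is to end in the bin. Only some of these capsules are present in a run.
- wait1: Cylindrical brush-head capsule, 36 mm in diameter, 70 mm tall, about 60 g, heavy steel foot, clear middle, orange cap; origin at the centre of its underside, z along its axis towards the cap. Starts (if present) standing on the plank; may be knocked aside by 2 to 4 cm. Only some of these capsules are present in a run.
- wait2: Cylindrical brush-head capsule, 36 mm in diameter, 70 mm tall, about 60 g, heavy steel foot, clear middle, orange cap; origin at the centre of its underside, z along its axis towards the cap. Starts (if present) standing on the plank; may be knocked aside by 2 to 4 cm. Only some of these capsules are present in a run.
- wait3: Cylindrical brush-head capsule, 36 mm in diameter, 70 mm tall, about 60 g, heavy steel foot, clear middle, orange cap; origin at the centre of its underside, z along its axis towards the cap. Starts (if present) standing on the plank; may be knocked aside by 2 to 4 cm. Only some of these capsules are present in a run.
- steriliser: UV steriliser, fixed: 110 mm deep (x), 350 mm long (y), origin at the centre of its underside, z up, -x face towards the robot. White part (y -60 to +175 mm) 45 mm high with four wells in a row along y, 56 mm apart. Grey control part (y -175 to -60 mm) 55 mm high with the thumbwheel (y -90 mm) and the start button (y -145 mm).
- well1 (a point): Centre of the mouth of well 1 of 4 (counted from the steriliser's +y end), at deck height (45 mm above the plank); axes as the steriliser's. Round hole 39 mm wide with a 2 mm chamfer, flat floor 25 mm below the mouth; a seated capsule stands 45 mm out of it. A ring of violet dots surrounds it.
- well2 (a point): Centre of the mouth of well 2 of 4 (counted from the steriliser's +y end), at deck height (45 mm above the plank); axes as the steriliser's. Round hole 39 mm wide with a 2 mm chamfer, flat floor 25 mm below the mouth; a seated capsule stands 45 mm out of it. A ring of violet dots surrounds it.
- well3 (a point): Centre of the mouth of well 3 of 4 (counted from the steriliser's +y end), at deck height (45 mm above the plank); axes as the steriliser's. Round hole 39 mm wide with a 2 mm chamfer, flat floor 25 mm below the mouth; a seated capsule stands 45 mm out of it. A ring of violet dots surrounds it.
- well4 (a point): Centre of the mouth of well 4 of 4 (counted from the steriliser's +y end), at deck height (45 mm above the plank); axes as the steriliser's. Round hole 39 mm wide with a 2 mm chamfer, flat floor 25 mm below the mouth; a seated capsule stands 45 mm out of it. A ring of violet dots surrounds it.
- wheel_top (a point): Fixed point: uppermost point of the white thumbwheel's rim, 70 mm above the plank, 15 mm above the grey deck; the current figure is read here, between two red marks. Wheel 56 mm in diameter, 16 mm wide, axle along the steriliser's y. Turned by friction: rest a fingertip on top with 2 to 8 N and draw it along the steriliser's x; the rim follows (17.6 mm = one step).
- timer_wheel (a joint): Wheel angle, rad. Figure k (0 to 9; 0 red, others black, upright as seen from the robot's side) is on top at 0.628 k; 6 is at 3.77. Grows as the top of the rim moves along the steriliser's +x, away from the robot. Held by friction (0.02 N m), it stays where it is left; stops just below 0 and above 9. It may start between two figures; 6 is set when it stands squarely between the marks.
- start (a joint): Travel of the start button, m: 0 released, 0.006 fully down; springs back. Fully down takes 5 N; it counts as pressed beyond 0.004.
- start_top (a point): Centre of the top of the green round start button (30 mm wide, 69 mm above the plank, on the steriliser's grey end); pressed straight down.
- bin_hinge (a point): Middle of the pale blue bin's hinge, at its lower front edge, 10 mm above the plank. Axes turn with the bin: y along the hinge, z up the front panel's inner face, x along the floor to the back. Hollow: x 0 to 101, y -86 to 86, z from 4 mm. Front panel 116 mm high with a lip at its top, 14 mm out. Fixed white housing round it: 196 wide, 134 high, front edge 4 mm in front of the hinge.
- bin (a joint): Tilt of the bin, rad: 0 shut (front panel upright), up to 0.74 tilted forward, top towards the robot. Starts open (0.6 to 0.72) and stays where it is left, held by friction (about 0.07 N m); near the end it drops shut by itself. Pushing the front panel or its lip towards the housing shuts it.
- tumbler: Bystander: white ceramic tumbler holding four brushes, 76 mm wide, 195 mm tall overall; origin at the centre of its underside.
- soap_case: Bystander: closed aluminium soap case, 65 x 95 x 34 mm; origin at the centre of its underside.
- mirror_stand: Bystander: round steel mirror on a round foot, 150 mm wide, 225 mm tall, foot 110 mm wide; origin at the centre of its underside.
- green_brush: Bystander: green bristle brush lying bristles down, 150 x 45 x 34 mm, long side along its x; origin at the centre of its underside.
- jar: Bystander: white cream jar with a blue lid, 60 mm wide, 48 mm tall; origin at the centre of its underside.

How it is judged (in metres and radians):
On the way, in this order (a step that is already met when the one before it is completed fails the run):
1. every green-capped capsule is in the bin, every orange-capped one stands in a well and the wheel shows 6 (((horizontal distance between wait1 and well1 below 0.006 m and z of wait1 in the frame of well1 below -0.02 m and angle between wait1's own z axis and vertical below 0.15 rad) or (horizontal distance between wait1 and well2 below 0.006 m and z of wait1 in the frame of well2 below -0.02 m and angle between wait1's own z axis and vertical below 0.15 rad) or (horizontal distance between wait1 and well3 below 0.006 m and z of wait1 in the frame of well3 below -0.02 m and angle between wait1's own z axis and vertical below 0.15 rad) or (horizontal distance between wait1 and well4 below 0.006 m and z of wait1 in the frame of well4 below -0.02 m and angle between wait1's own z axis and vertical below 0.15 rad)) and ((horizontal distance between wait2 and well1 below 0.006 m and z of wait2 in the frame of well1 below -0.02 m and angle between wait2's own z axis and vertical below 0.15 rad) or (horizontal distance between wait2 and well2 below 0.006 m and z of wait2 in the frame of well2 below -0.02 m and angle between wait2's own z axis and vertical below 0.15 rad) or (horizontal distance between wait2 and well3 below 0.006 m and z of wait2 in the frame of well3 below -0.02 m and angle between wait2's own z axis and vertical below 0.15 rad) or (horizontal distance between wait2 and well4 below 0.006 m and z of wait2 in the frame of well4 below -0.02 m and angle between wait2's own z axis and vertical below 0.15 rad)) and ((horizontal distance between wait3 and well1 below 0.006 m and z of wait3 in the frame of well1 below -0.02 m and angle between wait3's own z axis and vertical below 0.15 rad) or (horizontal distance between wait3 and well2 below 0.006 m and z of wait3 in the frame of well2 below -0.02 m and angle between wait3's own z axis and vertical below 0.15 rad) or (horizontal distance between wait3 and well3 below 0.006 m and z of wait3 in the frame of well3 below -0.02 m and angle between wait3's own z axis and vertical below 0.15 rad) or (horizontal distance between wait3 and well4 below 0.006 m and z of wait3 in the frame of well4 below -0.02 m and angle between wait3's own z axis and vertical below 0.15 rad)) and x of done1 in the frame of bin_hinge between -0.004 and 0.105 m and y of done1 in the frame of bin_hinge between -0.09 and 0.09 m and z of done1 in the frame of bin_hinge between -0.004 and 0.08 m and x of done2 in the frame of bin_hinge between -0.004 and 0.105 m and y of done2 in the frame of bin_hinge between -0.09 and 0.09 m and z of done2 in the frame of bin_hinge between -0.004 and 0.08 m and x of done3 in the frame of bin_hinge between -0.004 and 0.105 m and y of done3 in the frame of bin_hinge between -0.09 and 0.09 m and z of done3 in the frame of bin_hinge between -0.004 and 0.08 m and x of done4 in the frame of bin_hinge between -0.004 and 0.105 m and y of done4 in the frame of bin_hinge between -0.09 and 0.09 m and z of done4 in the frame of bin_hinge between -0.004 and 0.08 m and value of joint timer_wheel between 3.5798 and 3.9598 rad), for 0.3 s.
2. then the start button is pressed right down (value of joint start above 0.004 m), for 0.05 s.
At the end, for the whole second after the job is handed in: Green capsules inside the bin, bin shut (under 0.06 rad); orange capsules upright (0.15 rad), each at least 20 mm down a well and within 6 mm of its centre; wheel at 6 (3.77 rad within 0.19); start pressed after that and released; capsules at rest; bystanders left (all of step 1 and value of joint bin below 0.06 rad and value of joint start below 0.002 m and linear speed of each of done1, done2, done3, done4, wait1, wait2, wait3 below 0.03 m/s); the robot touches nothing.
It fails at once if a bystander is shoved more than 4 cm (distance of any of tumbler, soap_case, mirror_stand, green_brush, jar from where it was at the start of the episode above 0.04 m).
It fails at once if a bystander is knocked over (angle between any of tumbler, soap_case, mirror_stand, green_brush, jar's own z axis and vertical above 0.5 rad).
Of done1, done2, done3, done4 only 2 to 3 are there at a start; the rules pass over those that are not, and their reading is None.
Of wait1, wait2, wait3 only 2 to 3 are there at a start; the rules pass over those that are not, and their reading is None.
At some moment in a run one of wait1, wait2, wait3 may be knocked a few centimetres aside while the robot is not near it.
It also fails if it takes over 210 s, if anything falls off the work surface, if the arm or the gripper's body presses on something with over 40 N, if the wrist force passes 120 N, or if a joint passes its speed limit or range.

### The arm

A 6-joint arm with a two-finger parallel gripper is mounted at the origin on the work surface. World frame = base frame: x ahead of the robot, y to its left, z up, the work surface at z = 0. Lengths are in mm, angles in rad, forces in N, time in s.
With the tool pointing down it reaches from about 350 to 775 mm from the base axis. Payload 7.3 kg.
Tool frame: the origin (TCP) lies between the finger pads; the fingertips stand bot.tips_ahead ahead of it and the grasp point (between the pads) lies 6 mm ahead of it (bot.tips_ahead is the distance from the TCP to the fingertips, in mm); z points along the fingers, y is the line along which they close (so a half turn about z gives the same grasp; the last joint's range is limited). The gripper opens to 92 mm and grips with 3 to 60 N. Pads are 19 mm wide; open, the fingers measure 130 mm over their backs; the gripper's body (75 mm by 190 mm) begins 47 mm behind the grasp point.
Start: joints at [1.093, 0.342, 1.524, -0, 1.275, -0.146], TCP at [171.001, 496.388, 251.741] pointing down, gripper open.
Joint ranges: [-2.53, 2.53], [-0.77, 2.02], [0.04, 2.7], [-1, 4.14], [0.28, 2.66], [-3.11, 3.11]. Speed limits (rad/s): [2.57, 2.57, 3.14, 3.14, 3.14, 3.14].

### API

Orientations are given as [roll, pitch, yaw] about the fixed x, y, z axes, in that order (R = Rz(yaw) Ry(pitch) Rx(roll)).
In Python, from plant import bot gives the robot as it stands. The module is installed in compiled form; this text tells all that it offers.
- The arm moves only by the tool step_arm, never from a script. Its argument "targets" is one flat list of numbers, 7 for each row, row after row: the opening, from 0 (shut) to 1 (fully open), then the shift along the tool's x, y, z each as a share of 100 mm, from -1 to 1, then the turn, a rotation vector about the tool's x, y, z each as a share of pi/4 rad, from -1 to 1. A call has 1 to 20 rows; each row is the pose to reach, as a shift and turn from the pose commanded when the call began, along the tool's axes at that moment; what a row does not reach only later rows make up. A row lasts 1/8 s, in which the tool goes at most 62.5 mm and 10.7 degrees, less where a joint would pass 70% of its speed; a pose out of reach is approached as far as the arm can. A call with a number of a shift or a turn outside -1 to 1 is refused whole. A call with a gripper value outside its range is refused whole. The fingers move at their own pace and stop on an object; the grip force is fixed at half the most. Time passes only in rows, so rows that repeat a pose let the fingers close. It gives the time, the measured TCP pose, the force, the opening and the grip force at its end, in the units of the state.
- bot.get_obs(): the state, without advancing time (a new reading comes with each control period).
- bot.capture(name): name is "scene" or "top" or "wrist"; returns (picture, depth): 480x640x3 uint8, blue, green, red; 480x640 float32, mm along the optical axis (not along the pixel's ray), 0 where there is no reading.
- bot.camera_info(name): a dict with "fx", "fy", "cx", "cy" (pixels), "camera_from_world" (4x4, takes a point from world to camera coordinates); the wrist camera has in their place "hand_eye" (4x4, takes a point from camera to tool coordinates, whose origin is the TCP and whose axes are the flange's). Camera axes: x right, y down, z forward; pixel columns grow to the right and rows downward; lengths in mm; the calibration is good to about 2 mm. A picture is of the moment at which its call begins: read the wrist's pose just before it. camera_info takes no time and is no camera call.
- bot.close_job(): hands the job in; it is judged then, once.
The state is a dict: "time": time; "joint_positions": joint angles; "dq": joint speeds; "tau": joint torques, N m; "tool_pos": TCP position; "tcp_rot": TCP orientation; "contact_force": force on the tool from outside, world axes, zero at the start; "moment": the same for the moment, N m; "grip_width": finger opening in mm; "finger_force": force on a finger pad.
Only numpy, scipy, OpenCV 4.12 (cv2) and the standard library are available. Lean on these libraries where they do the work, as an engineer would, in place of code of your own. Each camera call takes 0.05 s, during which the arm holds its last target. There are 200 camera calls.

## Working session

There is one attempt and no reset: what is moved stays moved. The work goes in short steps, Python scripts to look and compute and a tool call to move; the robot and the scene stay as the last step left them, time stands still between calls to the robot, and variables do not carry over. Pictures are saved under pics/ and viewed, at most 14 in all, crops included, and the job is handed in when it is done.

Besides the shell and the picture viewer there is one more tool, called after "Call:" by a JSON object that holds its "name" and its "arguments". step_arm: Moves the arm, as the interface text tells. Shift numbers are shares of 100 mm and turn numbers shares of pi/4 rad, none past 1 either way. Its arguments: {"type":"object","properties":{"targets":{"type":"array"}},"required":["targets"]}

```bash
mkdir -p pics
cat > h.py <<'E'
import numpy as np, cv2
from scipy.spatial.transform import Rotation as R
from plant import bot
def T(o):
    M=np.eye(4);M[:3,:3]=R.from_euler('xyz',o["tcp_rot"]).as_matrix();M[:3,3]=o["tool_pos"];return M
def cap(n):
    o=bot.get_obs();im,d=bot.capture(n);c=bot.camera_info(n)
    W=T(o)@np.array(c["hand_eye"]) if n=="wrist" else np.linalg.inv(np.array(c["camera_from_world"]))
    v,u=np.mgrid[0:480,0:640]
    P=np.stack([(u-c["cx"])/c["fx"]*d,(v-c["cy"])/c["fy"]*d,d],-1)@W[:3,:3].T+W[:3,3]
    P[d==0]=np.nan
    return im,d,P,W,c
E
python3 - <<'E'
from h import *
print(bot.get_obs(),bot.tips_ahead)
for n in("scene","top","wrist"):
    im,d,P,W,c=cap(n);cv2.imwrite(f"pics/{n}0.png",im);np.save(n+"0.npy",P);print(n,W.round(2).tolist(),c["fx"])
E
```

```text
{'time': 0.0, 'joint_positions': array([ 1.09297406e+00,  3.42721164e-01,  1.52502597e+00, -5.10030943e-06,
        1.27538517e+00, -1.45979998e-01]), 'dq': array([-2.39130048e-03,  5.31808065e-05,  1.57678286e-03,  1.51050678e-04,
        9.46402736e-04, -1.58935146e-03]), 'tau': array([ 1.05975065e-03, -4.31243026e+01, -2.44222713e+01,  7.18846754e-02,
        5.59513725e-02, -1.32595487e-04]), 'tool_pos': array([170.8358888, 496.0363987, 251.042616 ]), 'tcp_rot': array([-3.14006867e+00, -2.19135257e-04,  2.80975171e+00]), 'contact_force': array([ 0.57697377,  0.93051671, -0.11741014]), 'moment': array([-0.03343672, -0.05778808,  0.02962379]), 'finger_force': 0.0, 'grip_width': 91.46793281566386} 25.0
scene [[0.61, 0.61, -0.5, 1042.56], [0.79, -0.47, 0.39, -362.61], [0.0, -0.64, -0.77, 812.72], [0.0, 0.0, 0.0, 1.0]] 460.45404224795885
top [[-0.02, -0.98, 0.18, 290.07], [-1.0, 0.02, -0.01, 19.24], [0.01, -0.18, -0.98, 1534.03], [0.0, 0.0, 0.0, 1.0]] 591.6927336724282
wrist [[0.33, 0.91, 0.24, 105.35], [0.95, -0.32, -0.09, 520.09], [-0.0, 0.26, -0.97, 385.41], [0.0, 0.0, 0.0, 1.0]] 345.8894594425255
```

View pics/scene0.png

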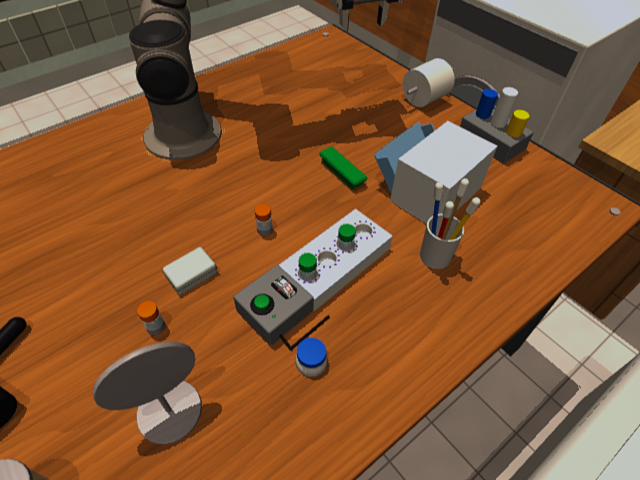

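View pics/top0.png

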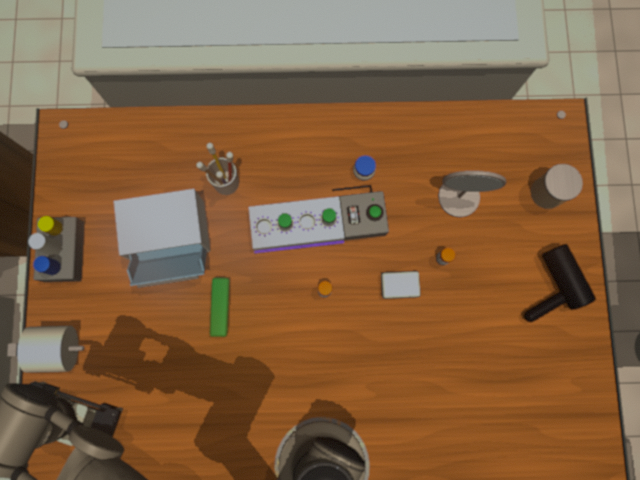

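Top view: green caps stand in well 2 (285,221) and well 4 (329,216), and wells 1 and 3 are empty. The two orange caps are at (325,288) and (446,256). The bin opening is at about (165,262), the wheel at (353,214) and the button at (375,212). Next I'll locate these in world coordinates.

Run:
```python
from h import *
for n in("top","scene"):
    im=cv2.imread(f"pics/{n}0.png");P=np.load(n+"0.npy");hsv=cv2.cvtColor(im,cv2.COLOR_BGR2HSV)
    for col,lo,hi in(("green",(50,120,60),(75,255,255)),("orange",(5,200,190),(16,255,255)),("violet",(122,90,60),(150,255,255)),("blue",(98,60,60),(115,255,255))):
        m=cv2.inRange(hsv,lo,hi);k,l,s,c=cv2.connectedComponentsWithStats(m)
        for i in range(1,k):
            if s[i,4]<(40 if col!="violet" else 200):continue
            q=P[l==i];q=q[~np.isnan(q[:,0])]
            if len(q)==0: continue
            zt=np.percentile(q[:,2],90);t=q[q[:,2]>zt-5]
            print(n,col,s[i],c[i].round(),"top",t.mean(0).round(1),"rng",t.min(0).round(),t.max(0).round())
# white deck & grey deck
P=np.load("top0.npy").reshape(-1,3)
m=(P[:,0]>480)&(P[:,0]<700)&(P[:,1]>-120)&(P[:,1]<260)
for lo,hi in((42,48),(53,58)):
    q=P[m&(P[:,2]>lo)&(P[:,2]<hi)][:,:2].astype(np.float32);print(lo,len(q),cv2.minAreaRect(q))
q=P[(P[:,2]>90)&(P[:,1]>250)&(P[:,1]<520)&(P[:,0]>400)&(P[:,0]<750)]
h=q[(q[:,2]>128)&(q[:,2]<150)&(q[:,0]>500)][:,:2].astype(np.float32);print("housing",cv2.minAreaRect(h))
```

```text
top green [369 206  12  12 114] [375. 211.] top [ 624.  -148.9   71.4] rng [ 611. -163.   68.] [ 638. -137.   78.]
top green [323 209  12  13 129] [329. 215.] top [611.8 -31.   91.9] rng [596. -45.  89.] [627. -17.  97.]
top green [279 214  12  13 124] [284. 220.] top [600.6  80.2  92. ] rng [586.  65.  89.] [617.  93.  98.]
top green [212 278  16  57 835] [219. 306.] top [396.5 249.   36.1] rng [326. 229.  33.] [468. 267.  44.]
top violet [255 240  89  13 250] [300. 246.] top [547.6  46.9  16.2] rng [535. -69.  13.] [561. 160.  25.]
top blue [355 157  20  18 279] [365. 165.] top [ 751.2 -131.2   49.7] rng [ 728. -155.   47.] [ 775. -108.   57.]
top blue [ 34 256  16  17 214] [ 42. 264.] top [500.2 658.3 131.2] rng [482. 639. 128.] [518. 674. 136.]
scene green [320 147  47  38 698] [343. 166.] top [402.  247.6  32.4] rng [327. 224.  29.] [474. 270.  37.]
scene green [339 224  17  13 171] [347. 230.] top [606.8  78.5  88.8] rng [590.  62.  86.] [623.  94.  93.]
scene green [299 253  17  15 203] [307. 260.] top [617.  -32.9  88.9] rng [599. -49.  86.] [633. -16.  92.]
scene green [254 
[... 393 characters left out ...]
9] rng [485. 639. 124.] [523. 678. 131.]
scene blue [ 375  123   59   69 1279] [400. 150.] top [477.9 356.2  97.3] rng [450. 278.  92.] [524. 464. 112.]
scene blue [432 201   8  34 115] [435. 217.] top [702.9 226.7 150.1] rng [700. 225. 143.] [706. 229. 159.]
scene blue [297 338  29  30 682] [311. 352.] top [ 756.9 -132.6   46.9] rng [ 730. -158.   44.] [ 782. -106.   51.]
42 1979 ((610.738525390625, 64.08139038085938), (372.1270446777344, 154.27891540527344), 85.79960632324219)
53 453 ((614.78369140625, 64.69212341308594), (372.1071472167969, 145.53427124023438), 85.64775085449219)
housing ((617.0289916992188, 366.12115478515625), (172.92665100097656, 241.82809448242188), 8.102737426757812)
```

Call:
{"name": "step_arm", "arguments": {"targets": [1, -0.5, -0.12, 0, 0, 0, 0, 1, -1, -0.24, 0, 0, 0, 0]}}

```text
time: 0.4
tool_pos: [258.2, 440.6, 251.5]
tcp_rot: [-3.141, -0.0, 2.812]
contact_force: [-0.3, 0.5, -0.4]
grip_width: 91.6
finger_force: 0.0
```

Call:
{"name": "step_arm", "arguments": {"targets": [1, -0.5, -0.12, 0, 0, 0, 0, 1, -1, -0.24, 0, 0, 0, 0]}}

```text
time: 0.65
tool_pos: [345.6, 384.8, 251.6]
tcp_rot: [-3.141, -0.0, 2.81]
contact_force: [0.6, 0.6, 0.1]
grip_width: 91.6
finger_force: 0.0
```

Call:
{"name": "step_arm", "arguments": {"targets": [1, -0.5, -0.12, 0, 0, 0, -0.2, 1, -1, -0.24, 0, 0, 0, -0.4, 1, -1, -0.24, 0, 0, 0, -0.57, 1, -1, -0.24, 0, 0, 0, -0.57, 1, -1, -0.24, 0, 0, 0, -0.57, 1, -1, -0.24, 0, 0, 0, -0.57]}}

```text
time: 1.4
tool_pos: [430.7, 331.0, 251.8]
tcp_rot: [3.141, 0.0, -3.026]
contact_force: [-0.1, 0.4, -0.2]
grip_width: 91.9
finger_force: 0.0
```

```bash
cat >> h.py <<'E'
def plan(x,y,z,yaw=None):
    """tool-axis moves (shares) from the measured pose to the world TCP pose"""
    o=bot.get_obs();M=T(o);d=M[:3,:3].T@(np.array([x,y,z])-M[:3,3])/100
    t=0 if yaw is None else -((yaw-o["tcp_rot"][2]+np.pi)%(2*np.pi)-np.pi)/(np.pi/4)
    n=int(np.ceil(abs(d).max()-.02)) or 1
    print("pos",M[:3,3].round(1),"yaw",o["tcp_rot"][2].round(3),"q6",o["joint_positions"][5].round(2),"calls",n,"each",(d/n).round(3),"turn",round(t,3),"t",round(o["time"],2))
E
python3 - <<'E'
from h import *
im,d,P,W,c=cap("wrist");cv2.imwrite("pics/w1.png",im);np.save("w1.npy",P)
o=bot.get_obs();print(o["tool_pos"],o["tcp_rot"],o["time"],o["joint_positions"][5])
hsv=cv2.cvtColor(im,cv2.COLOR_BGR2HSV)
h=P[(P[...,2]>128)&(P[...,2]<140)&(P[...,0]>500)][:,:2].astype(np.float32);print("housing top",len(h),cv2.minAreaRect(h),h.min(0))
E
```

```text
[430.69872935 331.0253769  251.80572294] [ 3.14147918e+00  8.96365983e-05 -3.02572012e+00] 1.45 -1.1725545418484287
housing top 3110 ((551.864501953125, 399.820556640625), (228.73695373535156, 92.79985046386719), 67.39613342285156) [519.0765  280.51913]
```

View pics/w1.png

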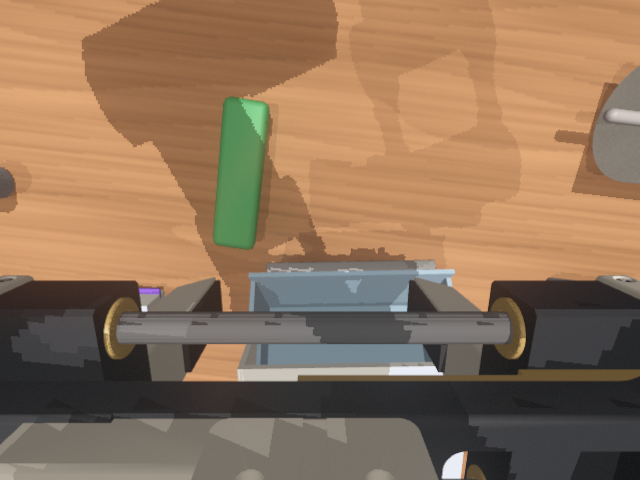

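Wrist view: the bin lip is the row y≈272 (x 250–453), and the housing's front top edge is at about (240–300,367). I'll compute their world positions.

Run:
```python
from h import *
P=np.load("w1.npy")
for u,v in((252,274),(300,272),(350,272),(400,272),(450,273),(262,300),(300,300),(350,300),(330,352),(300,352),(245,367),(270,368),(295,370),(270,374)):
    print(u,v,P[v,u].round(1))
S=np.load("scene0.npy").reshape(-1,3)
h=S[(S[:,2]>126)&(S[:,2]<142)&(S[:,0]>480)&(S[:,1]>240)&(S[:,1]<520)][:,:2].astype(np.float32);r=cv2.minAreaRect(h);print(r,cv2.boxPoints(r))
```

```text
252 274 [470.  282.1 100.6]
300 272 [463.8 323.6  99.4]
350 272 [458.4 367.  100.6]
400 272 [453.4 410.3 100.5]
450 273 [449.1 453.5 101.4]
262 300 [511.4 288.4  61.7]
300 300 [517.9 326.8  37.5]
350 300 [513.  381.5  34.4]
330 352 [572.1 366.3  46.3]
300 352 [576.2 333.3  45.9]
245 367 [540.8 286.7 132.8]
270 368 [537.  307.8 136.1]
295 370 [537.1 328.5 135.3]
270 374 [542.9 308.2 135.9]
((638.394775390625, 359.17718505859375), (209.91038513183594, 268.437744140625), 8.335538864135742) [[515.09064 476.76282]
 [554.00604 211.16084]
 [761.6989  241.59155]
 [722.7835  507.19354]]
```

Call:
{"name": "step_arm", "arguments": {"targets": [1, -0.28, -0.86, 0, 0, 0, 0, 1, -0.28, -0.86, 0, 0, 0, 0]}}

```text
time: 1.7
tool_pos: [469.4, 247.0, 251.8]
tcp_rot: [-3.141, 0.0, -3.026]
contact_force: [-0.2, 0.4, 0.2]
grip_width: 91.7
finger_force: 0.0
```

Call:
{"name": "step_arm", "arguments": {"targets": [1, -0.28, -0.86, 0, 0, 0, 0, 1, -0.28, -0.86, 0, 0, 0, 0]}}

```text
time: 1.95
tool_pos: [507.5, 164.2, 251.9]
tcp_rot: [-3.141, 0.001, -3.028]
contact_force: [-0.3, 0.5, -0.1]
grip_width: 91.9
finger_force: 0.0
```

Call:
{"name": "step_arm", "arguments": {"targets": [1, -0.28, -0.86, 0, 0, 0, 0, 1, -0.28, -0.86, 0, 0, 0, 0]}}

```text
time: 2.2
tool_pos: [545.3, 81.8, 251.8]
tcp_rot: [-3.141, 0.0, -3.028]
contact_force: [0.0, 0.9, -0.7]
grip_width: 91.6
finger_force: 0.0
```

Call:
{"name": "step_arm", "arguments": {"targets": [1, -0.28, -0.86, 0, 0, 0, 0, 1, -0.28, -0.86, 0, 0, 0, 0]}}

```text
time: 2.45
tool_pos: [583.1, -0.5, 251.7]
tcp_rot: [-3.141, 0.0, -3.028]
contact_force: [-0.3, 0.1, 0.4]
grip_width: 91.8
finger_force: 0.0
```

Call:
{"name": "step_arm", "arguments": {"targets": [1, -0.28, -0.86, 0, 0, 0, 0, 1, -0.28, -0.86, 0, 0, 0, 0]}}

```text
time: 2.7
tool_pos: [620.7, -82.8, 251.5]
tcp_rot: [-3.141, 0.0, -3.028]
contact_force: [-0.3, 0.8, 0.8]
grip_width: 91.7
finger_force: 0.0
```

Call:
{"name": "step_arm", "arguments": {"targets": [1, 0, 0, 0, 0, 0, 0.2, 1, 0, 0, 0, 0, 0, 0.4, 1, 0, 0, 0, 0, 0, 0.68, 1, 0, 0, 0, 0, 0, 0.68]}}

```text
time: 3.2
tool_pos: [620.0, -79.9, 251.7]
tcp_rot: [3.142, -0.0, 2.723]
contact_force: [-0.8, 0.4, -0.1]
grip_width: 92.1
finger_force: 0.0
```

Call:
{"name": "step_arm", "arguments": {"targets": [1, 0, 0, 0, 0, 0, 0.2, 1, 0, 0, 0, 0, 0, 0.4, 1, 0, 0, 0, 0, 0, 0.68, 1, 0, 0, 0, 0, 0, 0.68]}}

```text
time: 3.7
tool_pos: [620.0, -80.0, 251.8]
tcp_rot: [3.141, 0.0, 2.192]
contact_force: [0.7, 0.2, 0.7]
grip_width: 91.8
finger_force: 0.0
```

Call:
{"name": "step_arm", "arguments": {"targets": [1, 0, 0, 0, 0, 0, 0.2, 1, 0, 0, 0, 0, 0, 0.4, 1, 0, 0, 0, 0, 0, 0.68, 1, 0, 0, 0, 0, 0, 0.68, 1, 0, 0, 0, 0, 0, 0.68, 1, 0, 0, 0, 0, 0, 0.68]}}

```text
time: 4.45
tool_pos: [620.0, -80.3, 251.7]
tcp_rot: [3.142, -0.0, 1.658]
contact_force: [0.6, 0.1, -0.2]
grip_width: 92.0
finger_force: 0.0
```

Run:
```python
from h import *
im,d,P,W,c=cap("wrist");cv2.imwrite("pics/w2.png",im);np.save("w2.npy",P)
plan(600,80,160,1.67)
hsv=cv2.cvtColor(im,cv2.COLOR_BGR2HSV)
m=cv2.inRange(hsv,(50,120,60),(75,255,255));k,l,s,c=cv2.connectedComponentsWithStats(m)
for i in range(1,k):
    if s[i,4]<100: continue
    q=P[l==i];q=q[~np.isnan(q[:,0])];zt=np.percentile(q[:,2],80);t=q[abs(q[:,2]-zt)<3];print(s[i],t.mean(0).round(1),cv2.minEnclosingCircle(t[:,:2].astype(np.float32)))
```

```text
pos [620.  -80.3 251.7] yaw 1.658 q6 -0.34 calls 2 each [ 0.807 -0.03   0.459] turn -0.016 t 4.5
```

View pics/w2.png

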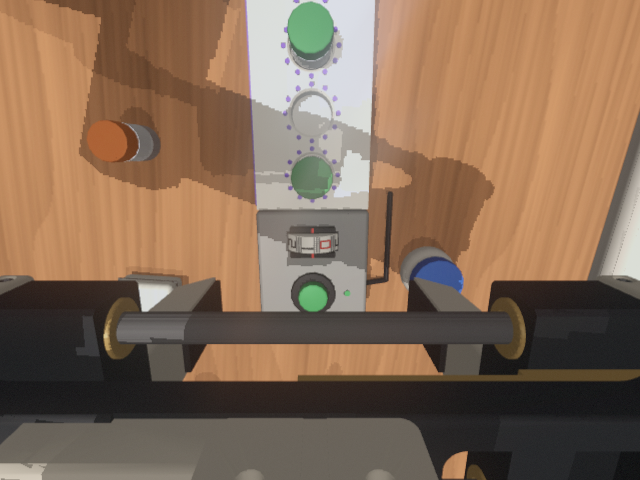

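Wrist view: green caps at (311,28) for well 2 and (312,177) for well 4, empty well 3 at (312,113), an orange cap at (113,141), the wheel at (312,242) and the button at (313,297). I'll get the exact positions from depth.

```bash
cat >> h.py <<'E'
def disc(P,x,y,zlo,zhi,r=40):
    m=(np.hypot(P[...,0]-x,P[...,1]-y)<r)&(P[...,2]>zlo)&(P[...,2]<zhi)
    q=P[m]
    if len(q)<20: return None
    (cx,cy),rr=cv2.minEnclosingCircle(q[:,:2].astype(np.float32))
    return len(q),q.mean(0).round(1),(round(cx,1),round(cy,1),round(rr,1))
E
python3 - <<'E'
from h import *
im=cv2.imread("pics/w2.png");P=np.load("w2.npy")
print("g2",disc(P,602,80,85,96),"\ng4",disc(P,613,-32,85,96),"\nor",disc(P,435,-18,64,76),"\nbtn",disc(P,625,-150,65,76,22))
q=P[(P[...,2]>42)&(P[...,2]<49)&(P[...,0]>520)&(P[...,0]<700)&(P[...,1]>-70)&(P[...,1]<170)][:,:2].astype(np.float32);r=cv2.minAreaRect(q);print(r,cv2.boxPoints(r))
for v in (60,80,145,205): print([ (u,P[v,u].round(1).tolist()) for u in (262,365)])
cv2.imwrite("pics/w2c.png",cv2.resize(im[195:330,240:390],None,fx=4,fy=4,interpolation=cv2.INTER_CUBIC))
E
```

```text
g2 (1986, array([602.9,  80.2,  91.1]), (602.9, 80.7, 18.0)) 
g4 (1407, array([613.3, -30.2,  91.1]), (613.3, -30.7, 17.9)) 
or (1470, array([434.3, -15.5,  70.8]), (432.9, -15.5, 18.2)) 
btn (658, array([ 624.2, -146.9,   69.7]), (624.3, -148.1, 14.7))
((608.0025024414062, 25.81866455078125), (110.35090637207031, 181.0755615234375), 5.390206813812256) [[544.5661   110.77301 ]
 [561.576    -69.50185 ]
 [671.4389   -59.13568 ]
 [654.429    121.139175]]
[(262, [560.5, 65.1, 46.3]), (365, [651.8, 73.0, 46.6])]
[(262, [561.3, 48.8, 46.1]), (365, [653.8, 56.7, 46.8])]
[(262, [564.0, -7.5, 45.9]), (365, [660.8, 0.9, 46.9])]
[(262, [566.8, -64.3, 46.7]), (365, [668.0, -55.7, 45.9])]
```

View pics/w2c.png

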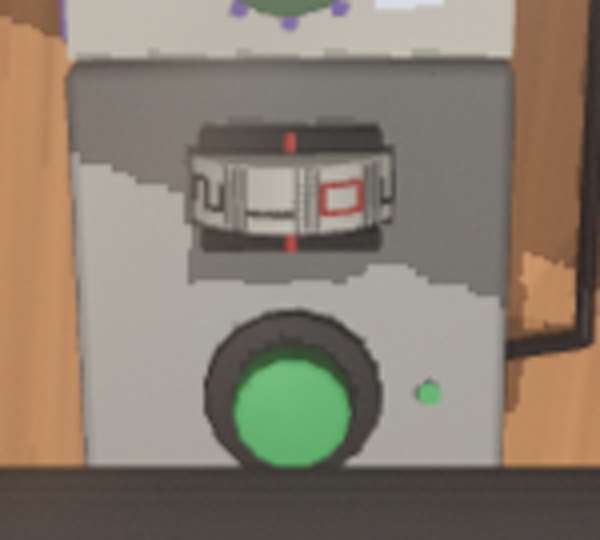

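Marks show the wheel just under 1, at about 0.46 rad. Grasping the capsule in well 4.

Call:
{"name": "step_arm", "arguments": {"targets": [1, 0.502, -0.023, 0.5, 0, 0, -0.01, 1, 0.502, -0.023, 1, 0, 0, -0.01, 1, 0.502, -0.023, 1, 0, 0, -0.01, 1, 0.502, -0.023, 1, 0, 0, -0.01]}}

```text
time: 5.0
tool_pos: [614.7, -31.2, 153.8]
tcp_rot: [3.139, 0.001, 1.663]
contact_force: [0.4, -0.8, 1.0]
grip_width: 92.1
finger_force: 0.0
```

Call:
{"name": "step_arm", "arguments": {"targets": [1, 0, 0, 0.4, 0, 0, 0, 1, 0, 0, 0.765, 0, 0, 0, 1, 0, 0, 0.765, 0, 0, 0, 0, 0, 0, 0.765, 0, 0, 0, 0, 0, 0, 0.765, 0, 0, 0, 0, 0, 0, 0.765, 0, 0, 0, 0, 0, 0, 0.765, 0, 0, 0, 0, 0, 0, 0.765, 0, 0, 0, 0, 0, 0, 0.765, 0, 0, 0]}}

```text
time: 6.12
tool_pos: [613.4, -30.5, 75.2]
tcp_rot: [-3.141, -0.0, 1.663]
contact_force: [-0.3, 0.9, 1.0]
grip_width: 36.6
finger_force: 0.2
```

Call:
{"name": "step_arm", "arguments": {"targets": [0, 0, 0, 0, 0, 0, 0, 0, 0, 0, 0, 0, 0, 0, 0, 0, 0, 0, 0, 0, 0, 0, 0, 0, -0.3, 0, 0, 0, 0, 0, 0, -0.6, 0, 0, 0, 0, 0, 0, -1, 0, 0, 0, 0, 0, 0, -1, 0, 0, 0]}}

```text
time: 7.0
tool_pos: [615.2, -30.8, 178.7]
tcp_rot: [3.135, 0.002, 1.663]
contact_force: [-0.0, 0.7, -0.6]
grip_width: 35.5
finger_force: 30.0
```

Call:
{"name": "step_arm", "arguments": {"targets": [0, 0, 0, -0.3, 0, 0, 0, 0, 0, 0, -0.6, 0, 0, 0, 0, 0, 0, -0.6, 0, 0, 0]}}

```text
time: 7.38
tool_pos: [614.2, -30.6, 236.5]
tcp_rot: [3.138, 0.001, 1.663]
contact_force: [-0.3, -0.5, -0.6]
grip_width: 35.4
finger_force: 30.0
```

Run:
```python
from h import *
plan(494,405,235,3.263)
```

```text
pos [614.2 -30.6 236.5] yaw 1.663 q6 -0.27 calls 5 each [ 0.89  -0.159  0.002] turn -2.037 t 7.38
```

Call:
{"name": "step_arm", "arguments": {"targets": [0, 0.445, -0.08, 0, 0, 0, 0, 0, 0.89, -0.159, 0, 0, 0, 0]}}

```text
time: 7.62
tool_pos: [588.3, 57.2, 232.7]
tcp_rot: [-3.138, -0.001, 1.662]
contact_force: [0.3, 0.6, -1.2]
grip_width: 35.5
finger_force: 30.0
```

Call:
{"name": "step_arm", "arguments": {"targets": [0, 0.445, -0.08, 0, 0, 0, 0, 0, 0.89, -0.159, 0, 0, 0, 0]}}

```text
time: 7.88
tool_pos: [564.1, 145.0, 232.9]
tcp_rot: [-3.138, 0.0, 1.663]
contact_force: [0.7, 0.5, -0.4]
grip_width: 35.4
finger_force: 30.0
```

Call:
{"name": "step_arm", "arguments": {"targets": [0, 0.445, -0.08, 0, 0, 0, 0, 0, 0.89, -0.159, 0, 0, 0, 0]}}

```text
time: 8.12
tool_pos: [540.0, 232.0, 232.9]
tcp_rot: [-3.138, 0.001, 1.663]
contact_force: [0.3, 0.2, -0.9]
grip_width: 35.4
finger_force: 30.0
```

Call:
{"name": "step_arm", "arguments": {"targets": [0, 0.445, -0.08, 0, 0, 0, 0, 0, 0.89, -0.159, 0, 0, 0, 0]}}

```text
time: 8.38
tool_pos: [516.0, 319.1, 232.8]
tcp_rot: [-3.138, 0.001, 1.663]
contact_force: [0.6, -0.8, -0.8]
grip_width: 35.3
finger_force: 30.0
```

Call:
{"name": "step_arm", "arguments": {"targets": [0, 0.445, -0.08, 0, 0, 0, 0, 0, 0.89, -0.159, 0, 0, 0, 0]}}

```text
time: 8.62
tool_pos: [492.1, 406.2, 232.6]
tcp_rot: [-3.139, 0.002, 1.663]
contact_force: [0.2, -0.2, 0.0]
grip_width: 35.6
finger_force: 30.0
```

Call:
{"name": "step_arm", "arguments": {"targets": [0, 0, 0, 0, 0, 0, -0.2, 0, 0, 0, 0, 0, 0, -0.4, 0, 0, 0, 0, 0, 0, -0.68, 0, 0, 0, 0, 0, 0, -0.68]}}

```text
time: 9.12
tool_pos: [492.6, 404.9, 233.0]
tcp_rot: [-3.138, -0.0, 2.197]
contact_force: [-0.2, -0.1, -1.2]
grip_width: 35.6
finger_force: 30.0
```

Call:
{"name": "step_arm", "arguments": {"targets": [0, 0, 0, 0, 0, 0, -0.2, 0, 0, 0, 0, 0, 0, -0.4, 0, 0, 0, 0, 0, 0, -0.68, 0, 0, 0, 0, 0, 0, -0.68]}}

```text
time: 9.62
tool_pos: [493.0, 405.0, 234.1]
tcp_rot: [-3.14, -0.001, 2.729]
contact_force: [0.1, 0.5, -0.1]
grip_width: 35.6
finger_force: 30.0
```

Call:
{"name": "step_arm", "arguments": {"targets": [0, 0, 0, 0, 0, 0, -0.2, 0, 0, 0, 0, 0, 0, -0.4, 0, 0, 0, 0, 0, 0, -0.68, 0, 0, 0, 0, 0, 0, -0.68, 0, 0, 0, 0, 0, 0, -0.68, 0, 0, 0, 0, 0, 0, -0.68]}}

```text
time: 10.38
tool_pos: [493.2, 405.3, 235.1]
tcp_rot: [3.142, -0.0, -3.021]
contact_force: [-0.8, 0.3, -1.1]
grip_width: 35.2
finger_force: 30.0
```

Run:
```python
from h import *
plan(494,405,140,3.263)
im,d,P,W,c=cap("scene");cv2.imwrite("pics/s2.png",im[60:260,300:540])
```

```text
pos [493.2 405.3 235.1] yaw -3.021 q6 -1.12 calls 1 each [-0.008 -0.004  0.951] turn -0.001 t 10.38
```

Call:
{"name": "step_arm", "arguments": {"targets": [0, 0.0, 0, 0.35, 0, 0, 0, 0, 0, 0, 0.7, 0, 0, 0, 0, 0, 0, 0.95, 0, 0, 0, 0, 0, 0, 0.95, 0, 0, 0, 0, 0, 0, 0.95, 0, 0, 0, 0.6, 0, 0, 0.95, 0, 0, 0, 0.6, 0, 0, 0.95, 0, 0, 0, 0.6, 0, 0, 0.95, 0, 0, 0, 0.6, 0, 0, 0.95, 0, 0, 0, 0.6, 0, 0, 0.95, 0, 0, 0]}}

```text
time: 11.68
tool_pos: [493.2, 405.3, 140.3]
tcp_rot: [3.142, 0.0, -3.018]
contact_force: [-0.2, 0.3, 0.1]
grip_width: 55.1
finger_force: 0.0
```

Call:
{"name": "step_arm", "arguments": {"targets": [0.6, 0, 0, -0.4, 0, 0, 0, 0.6, 0, 0, -0.95, 0, 0, 0, 0.6, 0, 0, -0.95, 0, 0, 0]}}

```text
time: 12.05
tool_pos: [495.0, 406.4, 240.6]
tcp_rot: [3.137, 0.009, -3.018]
contact_force: [-0.4, 0.2, -0.3]
grip_width: 55.0
finger_force: 0.0
```

Run:
```python
from h import *
im,d,P,W,c=cap("wrist");cv2.imwrite("pics/w3.png",im)
plan(603,80.5,235,1.665)
```

```text
pos [494.  405.8 237.6] yaw -3.018 q6 -1.13 calls 4 each [-0.17  -0.841  0.006] turn 2.038 t 12.1
```

View pics/w3.png

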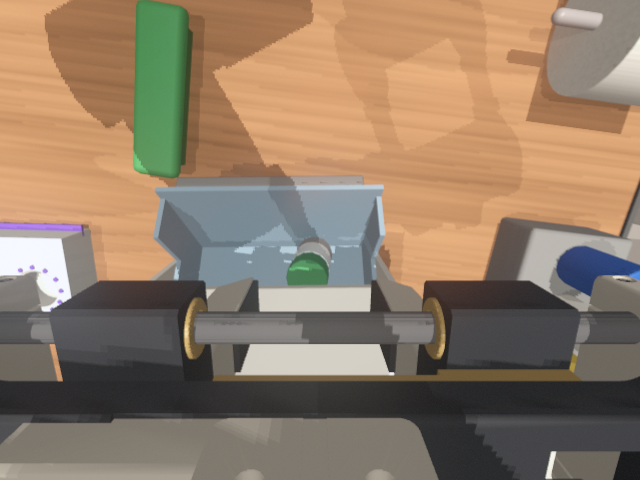

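The green capsule is in the bin at (310,260). Going for well 2.

Call:
{"name": "step_arm", "arguments": {"targets": [0.9, -0.085, -0.42, 0, 0, 0, 0, 0.9, -0.172, -0.84, 0, 0, 0, 0]}}

```text
time: 12.35
tool_pos: [520.1, 323.1, 233.5]
tcp_rot: [-3.141, -0.003, -3.016]
contact_force: [0.7, 0.2, 0.2]
grip_width: 70.8
finger_force: 0.0
```

Call:
{"name": "step_arm", "arguments": {"targets": [0.9, -0.085, -0.42, 0, 0, 0, 0, 0.9, -0.172, -0.84, 0, 0, 0, 0]}}

```text
time: 12.6
tool_pos: [547.8, 241.3, 233.6]
tcp_rot: [-3.141, -0.003, -3.018]
contact_force: [0.3, 0.1, 0.2]
grip_width: 82.3
finger_force: 0.0
```

Call:
{"name": "step_arm", "arguments": {"targets": [0.9, -0.085, -0.42, 0, 0, 0, 0, 0.9, -0.172, -0.84, 0, 0, 0, 0]}}

```text
time: 12.85
tool_pos: [575.2, 160.1, 233.6]
tcp_rot: [3.142, -0.003, -3.018]
contact_force: [0.2, 0.5, 0.3]
grip_width: 83.2
finger_force: 0.0
```

Call:
{"name": "step_arm", "arguments": {"targets": [0.9, -0.085, -0.42, 0, 0, 0, 0, 0.9, -0.172, -0.84, 0, 0, 0, 0]}}

```text
time: 13.1
tool_pos: [602.7, 79.0, 233.6]
tcp_rot: [3.141, -0.003, -3.018]
contact_force: [-0.0, 0.1, -0.8]
grip_width: 82.7
finger_force: 0.0
```

Call:
{"name": "step_arm", "arguments": {"targets": [0.9, 0, 0, 0, 0, 0, 0.2, 0.9, 0, 0, 0, 0, 0, 0.4, 0.9, 0, 0, 0, 0, 0, 0.68, 0.9, 0, 0, 0, 0, 0, 0.68]}}

```text
time: 13.6
tool_pos: [602.4, 80.3, 233.8]
tcp_rot: [-3.141, -0.002, 2.731]
contact_force: [1.2, 0.8, -0.4]
grip_width: 82.7
finger_force: 0.0
```

Call:
{"name": "step_arm", "arguments": {"targets": [0.9, 0, 0, 0, 0, 0, 0.2, 0.9, 0, 0, 0, 0, 0, 0.4, 0.9, 0, 0, 0, 0, 0, 0.68, 0.9, 0, 0, 0, 0, 0, 0.68]}}

```text
time: 14.1
tool_pos: [602.7, 80.4, 234.5]
tcp_rot: [-3.141, -0.001, 2.2]
contact_force: [-0.4, 0.8, -0.2]
grip_width: 82.7
finger_force: 0.0
```

Call:
{"name": "step_arm", "arguments": {"targets": [0.9, 0, 0, 0, 0, 0, 0.2, 0.9, 0, 0, 0, 0, 0, 0.4, 0.9, 0, 0, 0, 0, 0, 0.68, 0.9, 0, 0, 0, 0, 0, 0.68, 0.9, 0, 0, 0, 0, 0, 0.68, 0.9, 0, 0, 0, 0, 0, 0.68]}}

```text
time: 14.85
tool_pos: [603.0, 80.3, 235.1]
tcp_rot: [-3.141, -0.0, 1.666]
contact_force: [-0.1, -0.0, -0.1]
grip_width: 82.8
finger_force: 0.0
```

Run:
```python
from h import *
plan(603,80.5,75,1.665)
```

```text
pos [603.   80.3 235.1] yaw 1.666 q6 -0.09 calls 2 each [0.001 0.    0.801] turn 0.001 t 14.85
```

Call:
{"name": "step_arm", "arguments": {"targets": [0.9, 0, 0, 0.4, 0, 0, 0, 0.9, 0, 0, 0.8, 0, 0, 0, 0.9, 0, 0, 0.8, 0, 0, 0]}}

```text
time: 15.22
tool_pos: [601.1, 80.3, 152.4]
tcp_rot: [-3.135, -0.001, 1.665]
contact_force: [0.8, -0.6, 0.4]
grip_width: 82.5
finger_force: 0.0
```

Call:
{"name": "step_arm", "arguments": {"targets": [0.9, 0, 0, 0.4, 0, 0, 0, 0.9, 0, 0, 0.8, 0, 0, 0, 0.9, 0, 0, 0.8, 0, 0, 0, 0, 0, 0, 0.8, 0, 0, 0, 0, 0, 0, 0.8, 0, 0, 0, 0, 0, 0, 0.8, 0, 0, 0, 0, 0, 0, 0.8, 0, 0, 0, 0, 0, 0, 0.8, 0, 0, 0, 0, 0, 0, 0.8, 0, 0, 0, 0, 0, 0, 0.8, 0, 0, 0, 0, 0, 0, 0.8, 0, 0, 0, 0, 0, 0, 0.4, 0, 0, 0, 0, 0, 0, 0, 0, 0, 0]}}

```text
time: 16.85
tool_pos: [602.6, 80.3, 155.4]
tcp_rot: [-3.14, -0.0, 1.663]
contact_force: [0.6, -0.1, 0.0]
grip_width: 35.4
finger_force: 30.0
```

Call:
{"name": "step_arm", "arguments": {"targets": [0, 0, 0, -0.4, 0, 0, 0, 0, 0, 0, -0.8, 0, 0, 0, 0, 0, 0, -0.8, 0, 0, 0]}}

```text
time: 17.23
tool_pos: [604.4, 80.4, 238.6]
tcp_rot: [3.135, 0.0, 1.663]
contact_force: [1.2, -0.4, -0.5]
grip_width: 35.4
finger_force: 30.0
```

Call:
{"name": "step_arm", "arguments": {"targets": [0, 0.44, -0.127, 0, 0, 0, 0, 0, 0.877, -0.254, 0, 0, 0, 0]}}

```text
time: 17.48
tool_pos: [568.7, 165.7, 233.5]
tcp_rot: [-3.139, -0.0, 1.662]
contact_force: [0.9, 0.2, -0.8]
grip_width: 35.5
finger_force: 30.0
```

Call:
{"name": "step_arm", "arguments": {"targets": [0, 0.44, -0.127, 0, 0, 0, 0, 0, 0.877, -0.254, 0, 0, 0, 0]}}

```text
time: 17.73
tool_pos: [535.0, 251.4, 233.5]
tcp_rot: [-3.139, 0.0, 1.663]
contact_force: [1.1, 0.7, -0.1]
grip_width: 35.1
finger_force: 30.0
```

Call:
{"name": "step_arm", "arguments": {"targets": [0, 0.44, -0.127, 0, 0, 0, 0, 0, 0.877, -0.254, 0, 0, 0, 0]}}

```text
time: 17.98
tool_pos: [501.7, 336.3, 233.5]
tcp_rot: [-3.139, 0.001, 1.663]
contact_force: [-0.1, -0.3, -1.6]
grip_width: 35.3
finger_force: 30.0
```

Call:
{"name": "step_arm", "arguments": {"targets": [0, 0, 0, 0, 0, 0, -0.2, 0, 0, 0, 0, 0, 0, -0.4, 0, 0, 0, 0, 0, 0, -0.68, 0, 0, 0, 0, 0, 0, -0.68]}}

```text
time: 18.48
tool_pos: [502.3, 335.0, 233.7]
tcp_rot: [-3.139, -0.0, 2.197]
contact_force: [-0.4, 0.2, -0.9]
grip_width: 34.9
finger_force: 30.0
```

Call:
{"name": "step_arm", "arguments": {"targets": [0, 0, 0, 0, 0, 0, -0.2, 0, 0, 0, 0, 0, 0, -0.4, 0, 0, 0, 0, 0, 0, -0.68, 0, 0, 0, 0, 0, 0, -0.68]}}

```text
time: 18.98
tool_pos: [502.7, 335.1, 234.4]
tcp_rot: [-3.141, -0.001, 2.729]
contact_force: [-0.5, -0.0, -0.1]
grip_width: 35.3
finger_force: 30.0
```

Call:
{"name": "step_arm", "arguments": {"targets": [0, 0, 0, 0, 0, 0, -0.2, 0, 0, 0, 0, 0, 0, -0.4, 0, 0, 0, 0, 0, 0, -0.68, 0, 0, 0, 0, 0, 0, -0.68, 0, 0, 0, 0, 0, 0, -0.68, 0, 0, 0, 0, 0, 0, -0.68]}}

```text
time: 19.73
tool_pos: [502.8, 335.3, 235.1]
tcp_rot: [3.142, -0.0, -3.021]
contact_force: [0.4, 0.7, -1.3]
grip_width: 36.1
finger_force: 30.0
```

Run:
```python
from h import *
plan(502,335,140,3.263)
```

```text
pos [502.8 335.3 235.1] yaw -3.021 q6 -1.23 calls 1 each [ 0.009 -0.001  0.951] turn -0.001 t 19.73
```

Call:
{"name": "step_arm", "arguments": {"targets": [0, 0.0, 0, 0.35, 0, 0, 0, 0, 0, 0, 0.7, 0, 0, 0, 0, 0, 0, 0.95, 0, 0, 0, 0, 0, 0, 0.95, 0, 0, 0, 0, 0, 0, 0.95, 0, 0, 0, 0.6, 0, 0, 0.95, 0, 0, 0, 0.6, 0, 0, 0.95, 0, 0, 0, 0.6, 0, 0, 0.95, 0, 0, 0, 0.6, 0, 0, 0.95, 0, 0, 0, 0.6, 0, 0, 0.95, 0, 0, 0]}}

```text
time: 20.98
tool_pos: [502.9, 335.3, 140.3]
tcp_rot: [3.141, 0.0, -3.018]
contact_force: [-0.5, 0.7, 0.3]
grip_width: 55.3
finger_force: 0.0
```

Call:
{"name": "step_arm", "arguments": {"targets": [0.6, 0, 0, -0.4, 0, 0, 0, 0.6, 0, 0, -0.95, 0, 0, 0, 0.6, 0, 0, -0.95, 0, 0, 0, 0, 0, 0, -0.95, 0, 0, 0]}}

```text
time: 21.48
tool_pos: [502.5, 335.1, 234.7]
tcp_rot: [-3.141, -0.001, -3.018]
contact_force: [-0.0, -1.3, -1.2]
grip_width: 49.3
finger_force: 0.0
```

Call:
{"name": "step_arm", "arguments": {"targets": [0, 0.5, 0.15, 0, 0, 0, 0, 0, 0.9, 0.3, 0, 0, 0, 0, 0, 0.9, 0.3, 0, 0, 0, 0]}}

```text
time: 21.85
tool_pos: [406.8, 354.1, 233.8]
tcp_rot: [-3.14, -0.004, -3.015]
contact_force: [0.1, 0.0, 0.5]
grip_width: 19.8
finger_force: 0.0
```

Run:
```python
from h import *
im,d,P,W,c=cap("wrist");cv2.imwrite("pics/w4.png",im)
h=P[(P[...,2]>94)&(P[...,2]<108)&(P[...,0]>430)&(P[...,0]<500)&(P[...,1]>280)&(P[...,1]<450)];print(len(h),h.min(0),np.median(h,0))
plan(405,355,105,3.263)
```

```text
563 [448.84048119 344.51665022  94.0089015 ] [456.76775362 361.67634323  97.03624525]
pos [408.6 354.  234.1] yaw -3.016 q6 -1.12 calls 2 each [0.016 0.008 0.645] turn 0.005 t 21.9
```

View pics/w4.png

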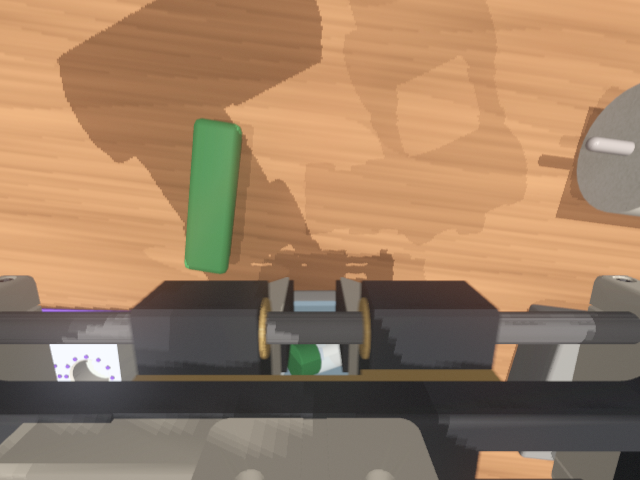

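The gripper blocks most of the view here. A green cap shows in the bin at (305,358). Lowering in front of the lip and pushing the bin shut.

Call:
{"name": "step_arm", "arguments": {"targets": [0, 0.06, 0.01, 0.32, 0, 0, 0, 0, 0.06, 0.01, 0.64, 0, 0, 0, 0, 0.06, 0.01, 0.64, 0, 0, 0]}}

```text
time: 22.28
tool_pos: [403.3, 352.9, 168.4]
tcp_rot: [-3.139, -0.006, -3.019]
contact_force: [0.3, -0.3, 0.4]
grip_width: 0.4
finger_force: 0.0
```

Call:
{"name": "step_arm", "arguments": {"targets": [0, 0, 0, 0.32, 0, 0, 0, 0, 0, 0, 0.65, 0, 0, 0, 0, 0, 0, 0.65, 0, 0, 0, 0, 0, 0, 0.65, 0, 0, 0]}}

```text
time: 22.78
tool_pos: [405.0, 354.7, 107.8]
tcp_rot: [3.141, 0.002, -3.018]
contact_force: [0.1, 0.2, 0.1]
grip_width: 0.4
finger_force: 0.0
```

Call:
{"name": "step_arm", "arguments": {"targets": [0, -0.2, 0, 0, 0, 0, 0, 0, -0.35, 0, 0, 0, 0, 0, 0, -0.45, 0, 0, 0, 0, 0, 0, -0.55, 0, 0, 0, 0, 0, 0, -0.65, 0, 0, 0, 0, 0, 0, -0.75, 0, 0, 0, 0, 0, 0, -0.8, 0, 0, 0, 0, 0]}}

```text
time: 23.65
tool_pos: [483.9, 364.1, 106.1]
tcp_rot: [3.142, 0.0, -3.018]
contact_force: [0.2, -0.0, -0.4]
grip_width: 0.4
finger_force: 0.0
```

Call:
{"name": "step_arm", "arguments": {"targets": [0, -0.05, 0, 0, 0, 0, 0, 0, -0.1, 0, 0, 0, 0, 0, 0, -0.15, 0, 0, 0, 0, 0, 0, -0.2, 0, 0, 0, 0, 0]}}

```text
time: 24.15
tool_pos: [503.3, 366.6, 106.3]
tcp_rot: [3.142, 0.0, -3.018]
contact_force: [0.7, -0.6, 0.0]
grip_width: 0.7
finger_force: 0.0
```

Run:
```python
from h import *
plan(510,366,105,3.263)
im,d,P,W,c=cap("scene");np.save("s3.npy",P);cv2.imwrite("pics/s3.png",cv2.resize(im[90:250,340:540],None,fx=3,fy=3))
```

```text
pos [503.3 366.6 106.3] yaw -3.018 q6 -1.19 calls 1 each [-0.066 -0.014  0.013] turn 0.003 t 24.15
```

View pics/s3.png

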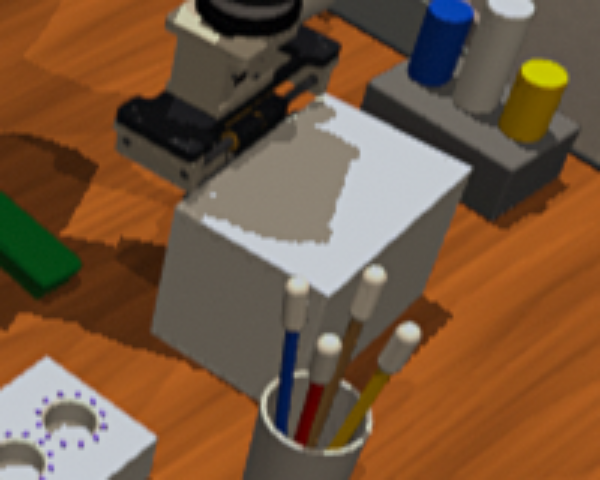

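The bin is hidden behind the housing in this view. I'll push gently until I feel contact.

Call:
{"name": "step_arm", "arguments": {"targets": [0, -0.03, 0, 0, 0, 0, 0, 0, -0.06, 0, 0, 0, 0, 0, 0, -0.06, 0, 0, 0, 0, 0]}}

```text
time: 24.58
tool_pos: [508.7, 367.3, 106.1]
tcp_rot: [-3.141, -0.001, -3.018]
contact_force: [-2.5, -0.6, 1.0]
grip_width: 0.5
finger_force: 0.8
```

Call:
{"name": "step_arm", "arguments": {"targets": [0, -0.02, 0, 0, 0, 0, 0, 0, -0.04, 0, 0, 0, 0, 0, 0, -0.04, 0, 0, 0, 0, 0]}}

```text
time: 24.95
tool_pos: [508.9, 367.3, 106.1]
tcp_rot: [-3.14, -0.009, -3.017]
contact_force: [-15.9, -4.3, 8.6]
grip_width: 0.2
finger_force: 8.4
```

Call:
{"name": "step_arm", "arguments": {"targets": [0, 0.5, 0, 0, 0, 0, 0, 0, 1, 0, 0, 0, 0, 0, 0, 1, 0, 0, 0, 0, 0, 0, 1, 0, -1, 0, 0, 0, 0, 1, 0, -1, 0, 0, 0, 0, 1, 0, -1, 0, 0, 0]}}

```text
time: 25.7
tool_pos: [416.4, 356.7, 210.0]
tcp_rot: [3.138, 0.008, -3.018]
contact_force: [0.6, -0.5, 0.1]
grip_width: 0.3
finger_force: 0.0
```

Run:
```python
from h import *
im,d,P,W,c=cap("wrist");cv2.imwrite("pics/w5.png",im)
im2,d,P2,W,c=cap("top");cv2.imwrite("pics/t5.png",im2)
for Q,n in((P,"w"),(P2,"t")):
    m=(Q[...,2]>60)&(Q[...,2]<130)&(Q[...,0]>430)&(Q[...,0]<560)&(Q[...,1]>280)&(Q[...,1]<440);h=Q[m]
    if len(h): print(n,len(h),np.percentile(h,[2,10,50],0).round(1))
plan(408,354,230,3.263)
print(disc(P2,434,-15,62,80))
```

```text
w 61 [[528.  367.   61.9]
 [528.5 368.6  66.2]
 [529.2 372.1  84. ]]
t 345 [[520.1 280.6  63. ]
 [523.7 288.3  68.9]
 [533.5 337.9 125. ]]
pos [414.4 355.4 206.2] yaw -3.018 q6 -1.13 calls 1 each [ 0.065 -0.006 -0.238] turn 0.003 t 25.8
(162, array([432.6, -17.4,  70. ]), (432.6, -17.6, 17.9))
```

The bin is shut: the panel stands at x≈529 and the push met a firm stop. On to the near orange capsule.

Call:
{"name": "step_arm", "arguments": {"targets": [0.9, 0.03, -0.46, -0.03, 0, 0, 0, 0.9, 0.068, -0.926, -0.07, 0, 0, 0]}}

```text
time: 26.05
tool_pos: [418.0, 261.5, 211.5]
tcp_rot: [-3.141, -0.003, -3.017]
contact_force: [1.2, -0.5, 0.2]
grip_width: 15.9
finger_force: 0.0
```

Call:
{"name": "step_arm", "arguments": {"targets": [0.9, 0.03, -0.46, -0.03, 0, 0, 0, 0.9, 0.068, -0.926, -0.07, 0, 0, 0]}}

```text
time: 26.3
tool_pos: [422.8, 168.3, 218.8]
tcp_rot: [-3.141, -0.002, -3.018]
contact_force: [-0.3, 0.1, 0.4]
grip_width: 35.7
finger_force: 0.0
```

Call:
{"name": "step_arm", "arguments": {"targets": [0.9, 0.03, -0.46, -0.03, 0, 0, 0, 0.9, 0.068, -0.926, -0.07, 0, 0, 0]}}

```text
time: 26.55
tool_pos: [427.4, 75.6, 225.9]
tcp_rot: [3.141, -0.002, -3.018]
contact_force: [-1.1, -0.2, -0.3]
grip_width: 55.6
finger_force: 0.0
```

Call:
{"name": "step_arm", "arguments": {"targets": [0.9, 0.03, -0.46, -0.03, 0, 0, 0, 0.9, 0.068, -0.926, -0.07, 0, 0, 0]}}

```text
time: 26.8
tool_pos: [432.1, -17.1, 233.0]
tcp_rot: [3.141, -0.002, -3.018]
contact_force: [1.3, -1.2, -0.3]
grip_width: 76.1
finger_force: 0.0
```

Call:
{"name": "step_arm", "arguments": {"targets": [0.9, 0, 0, 0, 0, 0, 0.2, 0.9, 0, 0, 0, 0, 0, 0.4, 0.9, 0, 0, 0, 0, 0, 0.68, 0.9, 0, 0, 0, 0, 0, 0.68]}}

```text
time: 27.3
tool_pos: [432.2, -15.7, 233.0]
tcp_rot: [-3.141, -0.002, 2.731]
contact_force: [0.1, -1.0, -0.2]
grip_width: 82.7
finger_force: 0.0
```

Call:
{"name": "step_arm", "arguments": {"targets": [0.9, 0, 0, 0, 0, 0, 0.2, 0.9, 0, 0, 0, 0, 0, 0.4, 0.9, 0, 0, 0, 0, 0, 0.68, 0.9, 0, 0, 0, 0, 0, 0.68]}}

```text
time: 27.8
tool_pos: [432.3, -15.5, 233.6]
tcp_rot: [-3.141, -0.001, 2.2]
contact_force: [-0.0, 0.5, -0.3]
grip_width: 82.3
finger_force: 0.0
```

Call:
{"name": "step_arm", "arguments": {"targets": [0.9, 0, 0, 0, 0, 0, 0.2, 0.9, 0, 0, 0, 0, 0, 0.4, 0.9, 0, 0, 0, 0, 0, 0.68, 0.9, 0, 0, 0, 0, 0, 0.68, 0.9, 0, 0, 0, 0, 0, 0.68, 0.9, 0, 0, 0, 0, 0, 0.68]}}

```text
time: 28.55
tool_pos: [432.4, -15.5, 234.1]
tcp_rot: [-3.141, -0.0, 1.666]
contact_force: [-0.7, 0.2, 0.4]
grip_width: 82.8
finger_force: 0.0
```

Run:
```python
from h import *
for n in("top","scene"):
    im,d,P,W,c=cap(n)
    print(disc(P,434,-16,64,76,50),disc(P,512,-328,64,76,50))
plan(433,-16,55,1.665)
```

```text
None (153, array([ 508.7, -327.8,   69.5]), (508.4, -328.4, 18.0))
(164, array([436.2, -17.1,  68.5]), (434.6, -16.3, 18.8)) (273, array([ 512.6, -327.6,   68.8]), (512.1, -327.7, 18.7))
pos [432.4 -15.5 234.2] yaw 1.665 q6 -0.31 calls 2 each [-0.003  0.003  0.896] turn -0.0 t 28.65
```

Call:
{"name": "step_arm", "arguments": {"targets": [0.9, 0, 0, 0.4, 0, 0, 0, 0.9, 0, 0, 0.895, 0, 0, 0, 0.9, 0, 0, 0.895, 0, 0, 0]}}

```text
time: 29.02
tool_pos: [430.3, -15.1, 142.5]
tcp_rot: [-3.135, -0.002, 1.664]
contact_force: [-0.7, 0.6, 0.3]
grip_width: 82.6
finger_force: 0.0
```

Call:
{"name": "step_arm", "arguments": {"targets": [0.9, 0, 0, 0.4, 0, 0, 0, 0.9, 0, 0, 0.895, 0, 0, 0, 0.9, 0, 0, 0.895, 0, 0, 0, 0.9, 0, 0, 0.895, 0, 0, 0, 0, 0, 0, 0.895, 0, 0, 0, 0, 0, 0, 0.895, 0, 0, 0, 0, 0, 0, 0.895, 0, 0, 0, 0, 0, 0, 0.895, 0, 0, 0, 0, 0, 0, 0.895, 0, 0, 0, 0, 0, 0, 0.895, 0, 0, 0, 0, 0, 0, 0.895, 0, 0, 0, 0, 0, 0, 0.895, 0, 0, 0, 0, 0, 0, 0.895, 0, 0, 0]}}

```text
time: 30.65
tool_pos: [432.4, -15.5, 55.2]
tcp_rot: [-3.142, -0.0, 1.663]
contact_force: [-0.5, -0.0, 0.2]
grip_width: 35.1
finger_force: 30.0
```

Call:
{"name": "step_arm", "arguments": {"targets": [0, 0, 0, -0.3, 0, 0, 0, 0, 0, 0, -0.6, 0, 0, 0, 0, 0, 0, -1, 0, 0, 0, 0, 0, 0, -1, 0, 0, 0, 0, 0, 0, -1, 0, 0, 0]}}

```text
time: 31.28
tool_pos: [431.9, -15.4, 154.6]
tcp_rot: [-3.141, -0.0, 1.663]
contact_force: [0.4, 0.8, -1.1]
grip_width: 35.5
finger_force: 30.0
```

Run:
```python
from h import *
im=cv2.imread("pics/w2.png");P=np.load("w2.npy");hsv=cv2.cvtColor(im,cv2.COLOR_BGR2HSV)
m=cv2.inRange(hsv,(115,50,40),(155,255,255));k,l,s,c=cv2.connectedComponentsWithStats(m)
D=np.array([P[int(c[i][1]),int(c[i][0])] for i in range(1,k) if 3<s[i,4]<80]);D=D[(D[:,2]>43)&(D[:,2]<49)]
for w in((602.9,80.5),(608.1,25),(613.3,-30.5)):
    r=np.hypot(D[:,0]-w[0],D[:,1]-w[1]);q=D[(r>19)&(r<31)]
    A=np.c_[2*q[:,:2],np.ones(len(q))];x=np.linalg.lstsq(A,(q[:,:2]**2).sum(1),rcond=None)[0];print(w,len(q),x[:2].round(1),np.sqrt(x[2]+x[0]**2+x[1]**2).round(1))
plan(608.1,25,155,1.665)
```

```text
(602.9, 80.5) 10 [602.2  79.3] 24.8
(608.1, 25) 11 [607.4  25.4] 24.4
(613.3, -30.5) 12 [612.7 -30.3] 24.4
pos [431.9 -15.4 154.6] yaw 1.663 q6 -0.31 calls 2 each [ 0.12   0.896 -0.003] turn -0.002 t 31.27
```

Call:
{"name": "step_arm", "arguments": {"targets": [0, 0.06, 0.45, 0, 0, 0, 0, 0, 0.12, 0.894, 0, 0, 0, 0]}}

```text
time: 31.52
tool_pos: [520.6, 4.9, 153.7]
tcp_rot: [-3.139, -0.001, 1.663]
contact_force: [0.5, 0.1, -0.5]
grip_width: 35.5
finger_force: 30.0
```

Call:
{"name": "step_arm", "arguments": {"targets": [0, 0.06, 0.45, 0, 0, 0, 0, 0, 0.12, 0.894, 0, 0, 0, 0, 0, 0.12, 0.894, 0, 0, 0, 0, 0, 0.12, 0.894, 0.2, 0, 0, 0, 0, 0.12, 0.894, 0.4, 0, 0, 0, 0, 0.12, 0.894, 0.45, 0, 0, 0, 0, 0.12, 0.894, 0.45, 0, 0, 0]}}

```text
time: 32.4
tool_pos: [607.5, 24.8, 109.7]
tcp_rot: [-3.14, -0.0, 1.663]
contact_force: [0.9, -0.3, -0.2]
grip_width: 35.3
finger_force: 30.0
```

Run:
```python
from h import *
plan(607.7,25.2,75.5,1.665)
```

```text
pos [607.5  24.8 109.7] yaw 1.663 q6 -0.18 calls 1 each [0.004 0.003 0.342] turn -0.003 t 32.4
```

Foot is about 10 mm above the deck. Inserting slowly.

Call:
{"name": "step_arm", "arguments": {"targets": [0, 0.003, 0.002, 0.05, 0, 0, 0, 0, 0.003, 0.002, 0.08, 0, 0, 0, 0, 0.003, 0.002, 0.11, 0, 0, 0, 0, 0.003, 0.002, 0.14, 0, 0, 0, 0, 0.003, 0.002, 0.16, 0, 0, 0]}}

```text
time: 33.02
tool_pos: [608.4, 25.2, 94.0]
tcp_rot: [-3.141, -0.0, 1.663]
contact_force: [-0.2, -0.6, -0.7]
grip_width: 35.9
finger_force: 30.0
```

Call:
{"name": "step_arm", "arguments": {"targets": [0, 0, 0, 0.05, 0, 0, 0, 0, 0, 0, 0.1, 0, 0, 0, 0, 0, 0, 0.14, 0, 0, 0, 0, 0, 0, 0.175, 0, 0, 0, 0, 0, 0, 0.175, 0, 0, 0]}}

```text
time: 33.65
tool_pos: [608.2, 25.2, 76.4]
tcp_rot: [-3.141, -0.0, 1.663]
contact_force: [0.3, -0.7, 0.2]
grip_width: 35.5
finger_force: 30.0
```

Call:
{"name": "step_arm", "arguments": {"targets": [0.6, 0, 0, 0, 0, 0, 0, 0.6, 0, 0, 0, 0, 0, 0, 0.6, 0, 0, 0, 0, 0, 0, 0.6, 0, 0, 0, 0, 0, 0, 0.6, 0, 0, -0.3, 0, 0, 0, 0.6, 0, 0, -0.7, 0, 0, 0, 0.6, 0, 0, -1, 0, 0, 0, 0.6, 0, 0, -1, 0, 0, 0]}}

```text
time: 34.65
tool_pos: [609.7, 25.1, 179.4]
tcp_rot: [3.136, 0.001, 1.663]
contact_force: [0.6, -1.0, 0.5]
grip_width: 55.2
finger_force: 0.0
```

Call:
{"name": "step_arm", "arguments": {"targets": [0.9, -0.4, -0.15, -0.3, 0, 0, 0, 0.9, -0.9, -0.3, -0.8, 0, 0, 0, 0.9, -0.9, -0.3, -0.8, 0, 0, 0]}}

```text
time: 35.02
tool_pos: [587.2, -69.8, 258.5]
tcp_rot: [3.138, 0.002, 1.66]
contact_force: [-0.0, 0.1, -0.1]
grip_width: 80.0
finger_force: 0.0
```

Run:
```python
from h import *
im,d,P,W,c=cap("scene")
m=(P[...,2]>80)&(P[...,2]<260)&(P[...,0]>380)&(P[...,0]<800)&(P[...,1]>-460)&(P[...,1]<-235)
q=P[m];print("mirror",len(q),q.min(0).round(),q.max(0).round(),disc(P,512,-328,62,76,50))
im2,d,P2,W,c=cap("top");print(disc(P2,510,-328,64,76,50))
q=P2[(P2[...,2]>80)&(P2[...,2]<260)&(P2[...,0]>520)&(P2[...,0]<800)&(P2[...,1]>-460)&(P2[...,1]<-235)];print(len(q),q.min(0).round(),q.max(0).round())
print("well3 cap",disc(P2,608,25,85,97),disc(P,608,25,83,97))
plan(510,-328,240,1.665)
```

```text
mirror 4635 [ 664. -456.   80.] [ 690. -308.  226.] (282, array([ 513. , -327.8,   68.4]), (510.6, -327.8, 18.8))
(145, array([ 508.6, -328.1,   69.8]), (508.9, -328.7, 18.3))
1087 [ 659. -458.   82.] [ 686. -308.  231.]
well3 cap (104, array([608.3,  26.8,  90.2]), (608.3, 23.1, 17.3)) (214, array([612.4,  22.8,  88.4]), (611.1, 23.6, 17.9))
pos [586.7 -67.8 256.2] yaw 1.661 q6 -0.34 calls 3 each [-0.841 -0.333  0.054] turn -0.005 t 35.12
```

Call:
{"name": "step_arm", "arguments": {"targets": [0.9, -0.4, -0.127, 0, 0, 0, 0, 0.9, -0.81, -0.254, 0, 0, 0, 0]}}

```text
time: 35.38
tool_pos: [568.5, -149.0, 254.2]
tcp_rot: [-3.138, -0.002, 1.666]
contact_force: [0.4, -0.6, -0.0]
grip_width: 82.9
finger_force: 0.0
```

Call:
{"name": "step_arm", "arguments": {"targets": [0.9, -0.4, -0.127, 0, 0, 0, 0, 0.9, -0.81, -0.254, 0, 0, 0, 0]}}

```text
time: 35.62
tool_pos: [550.8, -232.6, 254.1]
tcp_rot: [-3.139, -0.003, 1.665]
contact_force: [0.3, 0.5, 0.3]
grip_width: 82.1
finger_force: 0.0
```

Call:
{"name": "step_arm", "arguments": {"targets": [0.9, -0.4, -0.127, 0, 0, 0, 0, 0.9, -0.81, -0.254, 0, 0, 0, 0]}}

```text
time: 35.88
tool_pos: [533.3, -315.6, 254.0]
tcp_rot: [-3.139, -0.003, 1.665]
contact_force: [0.1, 0.0, 0.2]
grip_width: 82.7
finger_force: 0.0
```

Call:
{"name": "step_arm", "arguments": {"targets": [0.9, -0.4, -0.127, 0, 0, 0, 0, 0.9, -0.81, -0.254, 0, 0, 0, 0, 0.9, -0.81, -0.254, 0, 0, 0, 0, 0.9, -0.81, -0.254, 0, 0, 0, 0]}}

```text
time: 36.38
tool_pos: [516.0, -397.5, 254.7]
tcp_rot: [-3.14, -0.003, 1.664]
contact_force: [0.1, 1.0, -0.1]
grip_width: 82.6
finger_force: 0.0
```

Run:
```python
from h import *
im,d,P,W,c=cap("wrist");cv2.imwrite("pics/w6.png",im)
r=disc(P,510,-328,67,74,35);print(r);x,y=r[2][:2]
plan(x,y,155,1.665)
```

```text
(1276, array([ 508.9, -326.8,   71.1]), (508.9, -327.0, 17.9))
pos [ 516.1 -397.3  255.3] yaw 1.665 q6 -0.87 calls 1 each [ 0.704 -0.005  1.005] turn -0.0 t 36.42
```

Call:
{"name": "step_arm", "arguments": {"targets": [0.9, 0.35, -0.003, 0.5, 0, 0, 0, 0.9, 0.704, -0.005, 1, 0, 0, 0, 0.9, 0.704, -0.005, 1, 0, 0, 0, 0.9, 0.704, -0.005, 1, 0, 0, 0]}}

```text
time: 36.92
tool_pos: [509.8, -328.7, 157.7]
tcp_rot: [3.14, 0.002, 1.665]
contact_force: [0.9, -0.3, -0.1]
grip_width: 82.7
finger_force: 0.0
```

Call:
{"name": "step_arm", "arguments": {"targets": [0.9, 0, 0, 0.4, 0, 0, 0, 0.9, 0, 0, 0.8, 0, 0, 0, 0.9, 0, 0, 1, 0, 0, 0, 0.9, 0, 0, 1, 0, 0, 0, 0, 0, 0, 1, 0, 0, 0, 0, 0, 0, 1, 0, 0, 0, 0, 0, 0, 1, 0, 0, 0, 0, 0, 0, 1, 0, 0, 0, 0, 0, 0, 1, 0, 0, 0, 0, 0, 0, 1, 0, 0, 0, 0, 0, 0, 1, 0, 0, 0, 0, 0, 0, 1, 0, 0, 0, 0, 0, 0, 1, 0, 0, 0]}}

```text
time: 38.55
tool_pos: [508.6, -329.1, 56.8]
tcp_rot: [3.142, -0.0, 1.663]
contact_force: [0.3, 0.3, 1.3]
grip_width: 35.5
finger_force: 30.0
```

Call:
{"name": "step_arm", "arguments": {"targets": [0, 0, 0, -0.3, 0, 0, 0, 0, 0, 0, -0.6, 0, 0, 0, 0, 0, 0, -1, 0, 0, 0, 0, 0, 0, -1, 0, 0, 0, 0, 0, 0, -1, 0, 0, 0]}}

```text
time: 39.17
tool_pos: [508.1, -328.7, 155.9]
tcp_rot: [-3.141, -0.001, 1.663]
contact_force: [-0.4, 0.2, -0.5]
grip_width: 35.5
finger_force: 30.0
```

Run:
```python
from h import *
plan(612.9,-30.6,155,1.665)
```

```text
pos [ 508.1 -328.7  155.9] yaw 1.663 q6 -0.79 calls 3 each [0.957 0.439 0.004] turn -0.002 t 39.17
```

Call:
{"name": "step_arm", "arguments": {"targets": [0, 0.48, 0.22, 0, 0, 0, 0, 0, 0.951, 0.438, 0, 0, 0, 0]}}

```text
time: 39.42
tool_pos: [542.7, -229.3, 154.7]
tcp_rot: [-3.139, -0.002, 1.661]
contact_force: [0.5, 0.1, -0.4]
grip_width: 35.8
finger_force: 30.0
```

Call:
{"name": "step_arm", "arguments": {"targets": [0, 0.48, 0.22, 0, 0, 0, 0, 0, 0.951, 0.438, 0, 0, 0, 0]}}

```text
time: 39.67
tool_pos: [577.8, -129.8, 154.8]
tcp_rot: [-3.139, -0.001, 1.663]
contact_force: [0.7, 0.2, -1.5]
grip_width: 35.5
finger_force: 30.0
```

Call:
{"name": "step_arm", "arguments": {"targets": [0, 0.48, 0.22, 0, 0, 0, 0, 0, 0.951, 0.438, 0, 0, 0, 0, 0, 0.951, 0.438, 0, 0, 0, 0, 0, 0.951, 0.438, 0.2, 0, 0, 0, 0, 0.951, 0.438, 0.4, 0, 0, 0, 0, 0.951, 0.438, 0.45, 0, 0, 0, 0, 0.951, 0.438, 0.45, 0, 0, 0, 0, 0.951, 0.438, 0.45, 0, 0, 0]}}

```text
time: 40.67
tool_pos: [613.4, -33.3, 112.4]
tcp_rot: [3.141, 0.0, 1.663]
contact_force: [0.7, 0.0, -0.2]
grip_width: 35.0
finger_force: 30.0
```

Run:
```python
from h import *
plan(612.8,-32.6,77,1.665)
```

```text
pos [613.4 -33.3 112.4] yaw 1.663 q6 -0.27 calls 1 each [ 0.008 -0.006  0.354] turn -0.003 t 40.67
```

Call:
{"name": "step_arm", "arguments": {"targets": [0, 0.007, -0.006, 0.05, 0, 0, 0, 0, 0.007, -0.006, 0.08, 0, 0, 0, 0, 0.007, -0.006, 0.11, 0, 0, 0, 0, 0.007, -0.006, 0.14, 0, 0, 0, 0, 0.007, -0.006, 0.17, 0, 0, 0]}}

```text
time: 41.3
tool_pos: [612.4, -32.3, 94.5]
tcp_rot: [-3.142, -0.0, 1.663]
contact_force: [-0.0, 0.3, -1.2]
grip_width: 35.3
finger_force: 30.0
```

Call:
{"name": "step_arm", "arguments": {"targets": [0, 0, 0, 0.05, 0, 0, 0, 0, 0, 0, 0.1, 0, 0, 0, 0, 0, 0, 0.14, 0, 0, 0, 0, 0, 0, 0.165, 0, 0, 0, 0, 0, 0, 0.165, 0, 0, 0]}}

```text
time: 41.92
tool_pos: [612.4, -32.3, 78.0]
tcp_rot: [-3.141, -0.0, 1.663]
contact_force: [0.2, -1.0, -0.9]
grip_width: 35.3
finger_force: 30.0
```

Call:
{"name": "step_arm", "arguments": {"targets": [0.6, 0, 0, 0, 0, 0, 0, 0.6, 0, 0, 0, 0, 0, 0, 0.6, 0, 0, 0, 0, 0, 0, 0.6, 0, 0, 0, 0, 0, 0, 0.6, 0, 0, -0.3, 0, 0, 0, 0.6, 0, 0, -0.6, 0, 0, 0, 0, 0, 0, -0.6, 0, 0, 0, 0, 0, 0, -0.6, 0, 0, 0, 0, 0, 0, -0.6, 0, 0, 0, 0, 0, 0, -0.6, 0, 0, 0]}}

```text
time: 43.18
tool_pos: [612.1, -32.2, 137.3]
tcp_rot: [-3.14, -0.001, 1.663]
contact_force: [1.0, 0.2, 0.4]
grip_width: 19.5
finger_force: 0.0
```

Run:
```python
from h import *
# wheel top: steriliser frame: wells line; y offset of wheel
yv=np.array([-.0937,.9956]);xv=np.array([.9956,.0937])
w3=np.array([607.6,25.2]); # well3: steriliser y = ?
P=np.load("w2.npy")
q=P[(P[...,2]>66)&(P[...,2]<74)&(abs(P[...,0]-618)<30)&(P[...,1]<-70)&(P[...,1]>-110)];print(len(q),q.mean(0),q.min(0),q.max(0))
print("btn",disc(P,625,-148,67,74,22))
plan(618,-88,110,1.665)
```

```text
585 [619.07151453 -93.31380082  69.61178482] [ 601.72356892 -102.6992332    66.00490346] [637.64472116 -84.23033078  73.14368303]
btn (633, array([ 624.2, -147.3,   69.9]), (624.3, -148.1, 14.7))
pos [612.1 -32.2 137.3] yaw 1.663 q6 -0.27 calls 1 each [-0.561  0.008  0.272] turn -0.002 t 43.17
```

Call:
{"name": "step_arm", "arguments": {"targets": [0, -0.3, -0.06, 0, 0, 0, 0, 0, -0.612, -0.109, 0, 0, 0, 0, 0, -0.612, -0.109, 0.2, 0, 0, 0, 0, -0.612, -0.109, 0.37, 0, 0, 0, 0, -0.612, -0.109, 0.37, 0, 0, 0, 0, -0.612, -0.109, 0.37, 0, 0, 0]}}

```text
time: 43.92
tool_pos: [607.5, -93.8, 101.4]
tcp_rot: [3.141, -0.0, 1.664]
contact_force: [-0.7, -1.1, 0.8]
grip_width: 0.2
finger_force: 0.0
```

Call:
{"name": "step_arm", "arguments": {"targets": [0, 0, 0, 0.02, 0, 0, 0, 0, 0, 0, 0.03, 0, 0, 0, 0, 0, 0, 0.04, 0, 0, 0, 0, 0, 0, 0.05, 0, 0, 0, 0, 0, 0, 0.05, 0, 0, 0]}}

```text
time: 44.55
tool_pos: [607.2, -94.2, 96.1]
tcp_rot: [-3.141, -0.0, 1.663]
contact_force: [-1.0, -0.3, 0.9]
grip_width: 0.2
finger_force: 0.0
```

Call:
{"name": "step_arm", "arguments": {"targets": [0, 0, 0, 0.01, 0, 0, 0, 0, 0, 0, 0.01, 0, 0, 0]}}

```text
time: 44.8
tool_pos: [607.2, -94.2, 95.1]
tcp_rot: [-3.142, -0.0, 1.663]
contact_force: [1.1, 0.2, 0.3]
grip_width: 0.6
finger_force: 0.0
```

Call:
{"name": "step_arm", "arguments": {"targets": [0, 0, 0, 0.005, 0, 0, 0, 0, 0, 0, 0.005, 0, 0, 0]}}

```text
time: 45.05
tool_pos: [607.2, -94.2, 94.7]
tcp_rot: [-3.142, -0.0, 1.663]
contact_force: [-0.5, -0.2, -0.8]
grip_width: 0.3
finger_force: 0.0
```

Call:
{"name": "step_arm", "arguments": {"targets": [0, 0, 0, 0.01, 0, 0, 0, 0, 0, 0, 0.01, 0, 0, 0]}}

```text
time: 45.3
tool_pos: [607.3, -94.2, 93.9]
tcp_rot: [3.141, 0.0, 1.663]
contact_force: [-0.2, -0.1, 2.0]
grip_width: 0.6
finger_force: 0.7
```

Call:
{"name": "step_arm", "arguments": {"targets": [0, 0, 0, 0.01, 0, 0, 0, 0, 0, 0, 0.01, 0, 0, 0]}}

```text
time: 45.55
tool_pos: [607.4, -94.3, 93.6]
tcp_rot: [3.141, 0.0, 1.663]
contact_force: [-1.3, -0.6, 6.7]
grip_width: 0.5
finger_force: 3.3
```

Call:
{"name": "step_arm", "arguments": {"targets": [0, 0, 0, -0.003, 0, 0, 0, 0, 0, 0.02, -0.003, 0, 0, 0, 0, 0, 0.04, -0.003, 0, 0, 0, 0, 0, 0.06, -0.003, 0, 0, 0, 0, 0, 0.08, -0.003, 0, 0, 0, 0, 0, 0.1, -0.003, 0, 0, 0, 0, 0, 0.12, -0.003, 0, 0, 0]}}

```text
time: 46.42
tool_pos: [620.5, -93.1, 95.1]
tcp_rot: [3.138, 0.001, 1.663]
contact_force: [-1.5, 2.0, 11.9]
grip_width: 0.5
finger_force: 5.8
```

Call:
{"name": "step_arm", "arguments": {"targets": [0, 0, 0.02, 0, 0, 0, 0, 0, 0, 0.04, 0, 0, 0, 0, 0, 0, 0.06, 0, 0, 0, 0, 0, 0, 0.08, 0, 0, 0, 0, 0, 0, 0.1, 0, 0, 0, 0, 0, 0, 0.12, 0, 0, 0, 0, 0, 0, 0.12, 0, 0, 0, 0]}}

```text
time: 47.3
tool_pos: [631.7, -92.0, 93.3]
tcp_rot: [3.14, 0.0, 1.663]
contact_force: [2.0, 1.1, 5.0]
grip_width: 0.4
finger_force: 2.5
```

Call:
{"name": "step_arm", "arguments": {"targets": [0, 0, 0, -0.1, 0, 0, 0, 0, 0, 0, -0.1, 0, 0, 0]}}

```text
time: 47.55
tool_pos: [631.1, -92.1, 103.5]
tcp_rot: [3.141, 0.0, 1.663]
contact_force: [-0.8, 0.1, 0.3]
grip_width: 0.3
finger_force: 0.0
```

Run:
```python
from h import *
im,d,P,W,c=cap("wrist");cv2.imwrite("pics/w7.png",im)
im2,d,P,W,c=cap("scene");cv2.imwrite("pics/s7.png",im2)
a=cv2.resize(im[220:480,180:440],(520,520),interpolation=cv2.INTER_CUBIC);b=cv2.resize(im2[255:325,235:305],(280,280),interpolation=cv2.INTER_CUBIC)
o=np.zeros((520,800,3),np.uint8);o[:,:520]=a;o[:280,520:]=b;cv2.imwrite("pics/c7.png",o)
```

```text
(no output)
```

View pics/c7.png

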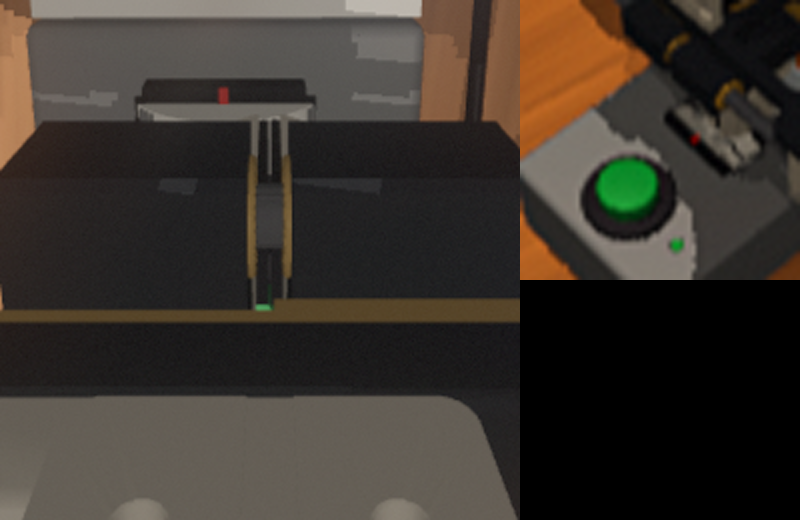

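Tips ride over the rim's arc (highest at mid-stroke), so I'll follow the arc for the next strokes.

Call:
{"name": "step_arm", "arguments": {"targets": [0, 0, -0.24, 0, 0, 0, 0, 0, 0, -0.24, 0, 0, 0, 0, 0, 0, -0.24, 0.06, 0, 0, 0, 0, 0, -0.24, 0.0995, 0, 0, 0, 0, 0, -0.24, 0.0995, 0, 0, 0, 0, 0, -0.22, 0.096, 0, 0, 0, 0, 0, -0.2, 0.0935, 0, 0, 0, 0, 0, -0.18, 0.091, 0, 0, 0, 0, 0, -0.16, 0.0885, 0, 0, 0, 0, 0, -0.14, 0.087, 0, 0, 0, 0, 0, -0.12, 0.0865, 0, 0, 0, 0, 0, -0.1, 0.087, 0, 0, 0, 0, 0, -0.08, 0.0885, 0, 0, 0]}}

```text
time: 49.28
tool_pos: [624.4, -92.7, 95.0]
tcp_rot: [3.139, 0.001, 1.663]
contact_force: [0.2, 0.9, 6.0]
grip_width: 0.2
finger_force: 3.1
```

Call:
{"name": "step_arm", "arguments": {"targets": [0, 0, 0.02, 0.0025, 0, 0, 0, 0, 0, 0.04, 0.005, 0, 0, 0, 0, 0, 0.06, 0.0075, 0, 0, 0, 0, 0, 0.08, 0.011, 0, 0, 0, 0, 0, 0.08, 0.011, 0, 0, 0]}}

```text
time: 49.9
tool_pos: [631.9, -92.0, 93.2]
tcp_rot: [3.14, 0.0, 1.663]
contact_force: [2.2, 0.2, 4.9]
grip_width: -0.0
finger_force: 2.5
```

Call:
{"name": "step_arm", "arguments": {"targets": [0, 0, 0, -0.0995, 0, 0, 0, 0, 0, 0, -0.0995, 0, 0, 0]}}

```text
time: 50.15
tool_pos: [631.0, -92.1, 103.4]
tcp_rot: [-3.142, 0.0, 1.663]
contact_force: [0.3, -0.2, -0.1]
grip_width: 0.8
finger_force: 0.0
```

Call:
{"name": "step_arm", "arguments": {"targets": [0, 0, -0.24, 0, 0, 0, 0, 0, 0, -0.24, 0, 0, 0, 0, 0, 0, -0.24, 0.06, 0, 0, 0, 0, 0, -0.24, 0.0995, 0, 0, 0, 0, 0, -0.24, 0.0995, 0, 0, 0, 0, 0, -0.22, 0.096, 0, 0, 0, 0, 0, -0.2, 0.0935, 0, 0, 0, 0, 0, -0.18, 0.091, 0, 0, 0, 0, 0, -0.16, 0.0885, 0, 0, 0, 0, 0, -0.14, 0.087, 0, 0, 0, 0, 0, -0.12, 0.0865, 0, 0, 0, 0, 0, -0.1, 0.087, 0, 0, 0, 0, 0, -0.08, 0.0885, 0, 0, 0]}}

```text
time: 51.78
tool_pos: [624.3, -92.7, 95.0]
tcp_rot: [3.139, 0.0, 1.663]
contact_force: [-1.6, 0.8, 6.2]
grip_width: 0.6
finger_force: 3.2
```

Call:
{"name": "step_arm", "arguments": {"targets": [0, 0, 0.02, 0.0025, 0, 0, 0, 0, 0, 0.04, 0.005, 0, 0, 0, 0, 0, 0.06, 0.0075, 0, 0, 0, 0, 0, 0.08, 0.011, 0, 0, 0, 0, 0, 0.08, 0.011, 0, 0, 0]}}

```text
time: 52.4
tool_pos: [631.9, -92.0, 93.2]
tcp_rot: [3.14, 0.0, 1.663]
contact_force: [2.5, 1.1, 5.1]
grip_width: 0.4
finger_force: 2.4
```

Call:
{"name": "step_arm", "arguments": {"targets": [0, 0, 0, -0.1, 0, 0, 0, 0, -0.34, -0.12, -0.5, 0, 0, 0, 0, -0.34, -0.12, -0.5, 0, 0, 0, 0, -0.34, -0.12, -0.5, 0, 0, 0]}}

```text
time: 52.9
tool_pos: [621.7, -126.8, 142.6]
tcp_rot: [-3.14, -0.001, 1.663]
contact_force: [-0.3, -0.0, 0.0]
grip_width: 0.1
finger_force: 0.0
```

Run:
```python
from h import *
im,d,P,W,c=cap("wrist");cv2.imwrite("pics/w8.png",im)
plan(619,-93,150,1.665)
m=(np.hypot(P[...,0]-619,P[...,1]+93.3)<35)&(P[...,2]>55);v,u=np.where(m);print(u.min(),u.max(),v.min(),v.max())
a=im[max(v.min()-20,0):v.max()+20,u.min()-20:u.max()+20];cv2.imwrite("pics/c8.png",cv2.resize(a,(800,int(a.shape[0]*800/a.shape[1])),interpolation=cv2.INTER_CUBIC)[:600])
```

```text
pos [ 621.5 -126.3  142. ] yaw 1.663 q6 -0.41 calls 1 each [ 0.334  0.006 -0.079] turn -0.002 t 52.95
81 516 167 479
```

View pics/c8.png

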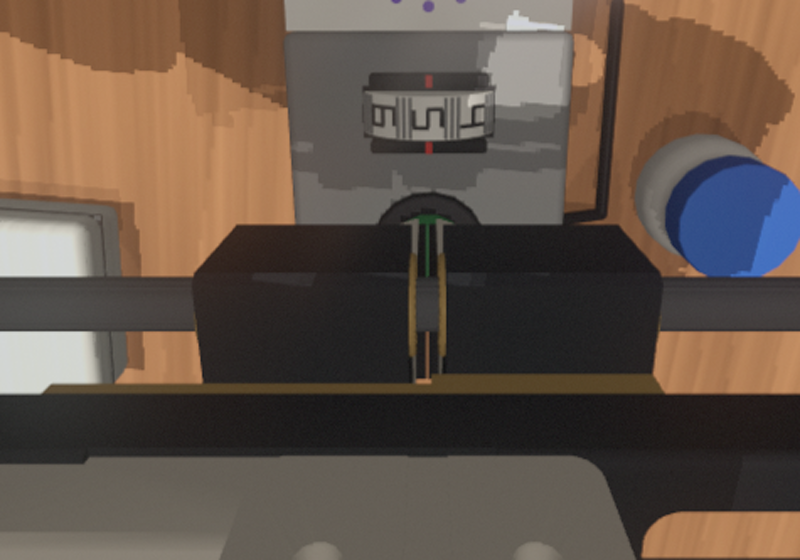

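Crop: 5 stands squarely between the red marks at (428,112), with 6 to its left and 4 to its right. One step of about 17 mm is left, and I'll do it with a shorter stroke.

Call:
{"name": "step_arm", "arguments": {"targets": [0, 0.34, -0.085, 0, 0, 0, 0, 0, 0.34, -0.085, 0.35, 0, 0, 0, 0, 0.34, -0.085, 0.4, 0, 0, 0, 0, 0.34, -0.085, 0.4, 0, 0, 0, 0, 0.34, -0.085, 0.46, 0, 0, 0, 0, 0.34, -0.085, 0.4935, 0, 0, 0, 0, 0.34, -0.085, 0.4935, 0, 0, 0, 0, 0.34, -0.06, 0.4905, 0, 0, 0, 0, 0.34, -0.04, 0.4885, 0, 0, 0, 0, 0.34, -0.02, 0.487, 0, 0, 0, 0, 0.34, 0, 0.4865, 0, 0, 0, 0, 0.34, 0.02, 0.487, 0, 0, 0, 0, 0.34, 0.04, 0.4885, 0, 0, 0, 0, 0.34, 0.06, 0.4905, 0, 0, 0, 0, 0.34, 0.085, 0.4935, 0, 0, 0, 0, 0.34, 0.085, 0.4935, 0, 0, 0, 0, 0.34, 0.085, 0.4, 0, 0, 0, 0, 0, 0, 0, 0, 0, 0, 0, 0, 0, 0, 0, 0, 0, 0, 0, 0, 0, 0, 0, 0]}}

```text
time: 55.45
tool_pos: [621.8, -126.7, 142.6]
tcp_rot: [-3.141, -0.001, 1.663]
contact_force: [-0.9, 0.1, -0.6]
grip_width: 0.4
finger_force: 0.0
```

Run:
```python
from h import *
im,d,P,W,c=cap("wrist");cv2.imwrite("pics/w9.png",im)
plan(624.3,-147.8,105,1.665)
im2,d,P2,W,c2=cap("top")
im3,d,P3,W,c3=cap("scene")
a=cv2.resize(im[187:280,230:400],None,fx=4,fy=4,interpolation=cv2.INTER_CUBIC)
o=np.zeros((600,800,3),np.uint8);o[:a.shape[0],:a.shape[1]]=a[:600,:800]
b=cv2.resize(im2[180:290,110:390],(560,220));o[375:595,:560]=b
e=cv2.resize(im3[200:350,230:400],(230,203));o[375:578,565:795]=e
cv2.imwrite("pics/c9.png",o)
```

```text
pos [ 621.6 -126.3  142.1] yaw 1.663 q6 -0.41 calls 1 each [-0.217  0.008  0.37 ] turn -0.002 t 55.5
```

View pics/c9.png

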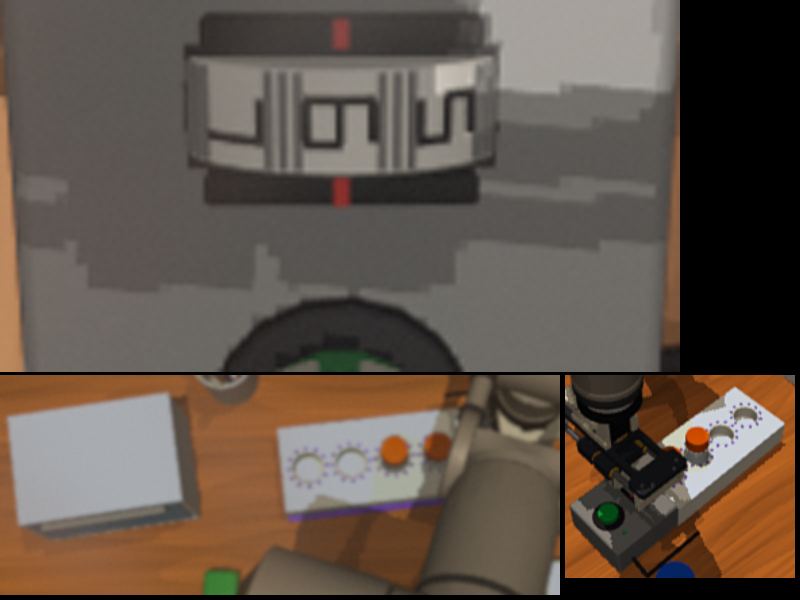

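6 stands squarely between the marks at (342,110), with 7 to its left and 5 to its right. Both orange capsules are seated and the bin is shut. Pressing start.

Call:
{"name": "step_arm", "arguments": {"targets": [0, -0.217, 0.008, 0, 0, 0, 0, 0, -0.217, 0.008, 0.2, 0, 0, 0, 0, -0.217, 0.008, 0.37, 0, 0, 0, 0, -0.217, 0.008, 0.44, 0, 0, 0, 0, -0.217, 0.008, 0.48, 0, 0, 0, 0, -0.217, 0.008, 0.5, 0, 0, 0, 0, -0.217, 0.008, 0.52, 0, 0, 0, 0, -0.217, 0.008, 0.54, 0, 0, 0, 0, -0.217, 0.008, 0.55, 0, 0, 0, 0, -0.217, 0.008, 0.55, 0, 0, 0]}}

```text
time: 56.85
tool_pos: [625.3, -148.5, 88.4]
tcp_rot: [3.141, 0.0, 1.663]
contact_force: [-2.0, 0.1, 4.4]
grip_width: 0.5
finger_force: 2.4
```

Call:
{"name": "step_arm", "arguments": {"targets": [0, 0, 0, 0.01, 0, 0, 0, 0, 0, 0, 0.02, 0, 0, 0, 0, 0, 0, 0.02, 0, 0, 0]}}

```text
time: 57.22
tool_pos: [625.3, -148.5, 88.1]
tcp_rot: [3.14, 0.001, 1.663]
contact_force: [-5.4, 1.9, 14.7]
grip_width: 0.9
finger_force: 7.6
```

Call:
{"name": "step_arm", "arguments": {"targets": [0, 0, 0, -0.2, 0, 0, 0, 0, 0, 0, -0.6, 0, 0, 0, 0, 0, 0, -1, 0, 0, 0, 0, 0, 0, -1, 0, 0, 0]}}

```text
time: 57.72
tool_pos: [626.9, -149.0, 189.5]
tcp_rot: [3.135, 0.003, 1.663]
contact_force: [0.5, -0.1, 0.2]
grip_width: 0.5
finger_force: 0.0
```

Call:
{"name": "step_arm", "arguments": {"targets": [0, 0, -0.5, -0.2, 0, 0, 0, 0, 0, -1, -0.4, 0, 0, 0, 0, 0, -1, -0.4, 0, 0, 0]}}

```text
time: 58.1
tool_pos: [523.4, -157.9, 226.6]
tcp_rot: [-3.141, 0.0, 1.662]
contact_force: [0.5, -0.6, 0.2]
grip_width: 0.4
finger_force: 0.0
```

Call:
{"name": "step_arm", "arguments": {"targets": [0, 0, -0.5, 0, 0, 0, 0, 0, 0, -1, 0, 0, 0, 0, 0, 0, -1, 0, 0, 0, 0, 0, 0, -1, 0, 0, 0, 0]}}

```text
time: 58.6
tool_pos: [426.9, -167.2, 225.7]
tcp_rot: [3.141, 0.0, 1.663]
contact_force: [-0.2, -0.6, -0.4]
grip_width: 0.4
finger_force: 0.0
```

Run:
```python
from h import *
im,d,P,W,c=cap("top");im3,d,P3,W,c=cap("scene")
o=np.zeros((600,800,3),np.uint8);o[:330]=cv2.resize(im[130:310,100:536],(800,330));o[330:600,:400]=cv2.resize(im3[200:350,230:452],(400,270));cv2.imwrite("pics/end.png",o)
for w in((608,25),(613,-30)):print(disc(P,*w,85,97,30),disc(P3,*w,83,97,30))
q=P[(P[...,2]>60)&(P[...,2]<129)&(P[...,0]>430)&(P[...,0]<560)&(P[...,1]>310)&(P[...,1]<420)];print(len(q),np.percentile(q,[1,50],0).round(1))
plan(0,0,0)
```

```text
(145, array([607.9,  22.6,  90. ]), (608.2, 22.6, 17.9)) (213, array([612.2,  22.8,  88.3]), (610.6, 23.6, 18.2))
(143, array([613.4, -33.6,  90.6]), (614.1, -34.2, 17.9)) (226, array([617.2, -34.2,  88.6]), (615.6, -33.3, 18.2))
249 [[515.9 310.6  61.8]
 [527.6 366.6 124.9]]
pos [ 427.2 -167.1  225.7] yaw 1.664 q6 -0.63 calls 5 each [ 0.412 -0.82   0.451] turn 0 t 58.7
```

View pics/end.png

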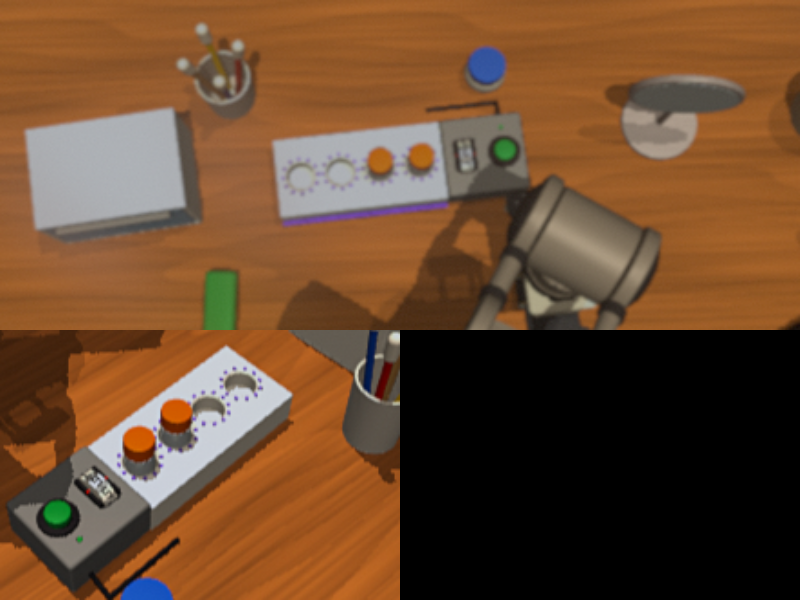

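The final view shows both orange capsules seated in wells 3 and 4, the bin shut, the button released and the arm clear. Handing in.

```bash
python3 -c "
from plant import bot
print(bot.close_job())"
```

```text
the job is handed in; nothing more can be done
None
```

Job handed in at about 59 s: both green capsules are in the shut bin, both orange ones stand in wells 3 and 4, the wheel shows 6, start was pressed last and is released, and the arm is clear; the hand-in returned no verdict.

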